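Sanitise the weighing pan and put it back on the scale

ROBOT

A 6-joint arm with a two-finger parallel gripper is mounted at the origin on the work surface. World frame = base frame: x ahead of the robot, y to its left, z up, the work surface at z = 0. Lengths are in m, angles in rad, forces in N, time in s.
With the tool pointing down it reaches from about 0.375 to 0.9 m from the base axis. Payload 3.1 kg.
Tool frame: the origin (TCP) lies midway between the tips of the shut fingers; the grasp point (between the pads) lies 19 mm behind it; x points along the fingers, z is the direction in which the jaws open and shut, and the axes are right-handed (so a half turn about x gives the same grasp; the last joint's range is limited). The gripper opens to 85 mm and grips with 20 to 120 N. Pads are 22 mm wide; open, the fingers measure 114 mm over their backs; the gripper's body (76 mm by 85 mm) begins 54 mm behind the grasp point. The pads swing forward as they close: fully open they stand 13 mm farther back than shut.
Start: joints at [0.932, 0.527, 1.433, -0, 1.181, -0.178], TCP at [0.277, 0.56, 0.198] pointing down, gripper open.
Joint ranges: [-3.08, 3.08], [-0.75, 2.2], [0.22, 2.44], [-1.43, 4.57], [0, 2.65], [-2.85, 2.85]. Speed limits (rad/s): [2.79, 2.79, 3.14, 3.14, 3.14, 3.14].

INTERFACE

Orientations are given as a unit quaternion [x, y, z, w].
In Python, from station import telemetry, optics, manip gives the robot as it stands.
- The arm moves only by the tool step_arm, never from a script. Its argument "commands" is a list of rows, each a list of 4 numbers: the shift along the tool's x, y, z in m, then the turn about the tool's x in rad. A call has 1 to 8 rows; each row is the pose to reach, as a shift and turn from the pose measured when the call began, along the tool's axes at that moment; what a row does not reach only later rows make up. A row lasts 1/12 s, in which the tool goes at most 41.7 mm and 7.16 degrees, less where a joint would pass 70% of its speed; a pose out of reach is approached as far as the arm can. A call with a gripper value outside its range is refused whole. "jaw" is the finger opening in m, from 0 to 0.0854, set as the call begins (left out, the last holds). The fingers move at their own pace and stop on an object; "grip_force" is the grip in N (left out, the last holds). Time passes only in rows, so rows that repeat a pose let the fingers close. It gives the time, the measured TCP pose, the force and the opening at its end, in the units of the state.
- telemetry.sense(): the state, without advancing time (a new reading comes with each control period).
- optics.snapshot(name): name is "scene" or "top"; returns the picture (480x640x3 uint8, red, green, blue); there is no depth.
- optics.camera_params(name): a dict with "mtx" (3x3 intrinsics, pixels), "origin" and "attitude" of the camera in the world. Camera axes: x right, y down, z forward; pixel columns grow to the right and rows downward; lengths in m; the calibration is good to about 2 mm. A picture is of the moment at which its call begins. camera_params takes no time and is no camera call.
- manip.sign_off(): hands the job in, once; it reports no verdict.
The state is a dict: "t": time; "q": joint angles; "qd": joint speeds; "tau": joint torques, N m; "tcp_pos": TCP position; "tool_rot": TCP orientation; "force": force on the tool from outside, world axes, zero at the start; "ft_torque": the same for the moment, N m; "finger_gap": opening from 0.0 (shut) to 1.0 (fully open).
Only numpy, scipy, OpenCV 4.12 (cv2) and the standard library are available. Lean on these libraries where they do the work, as an engineer would, in place of code of your own. Each camera call takes 0.05 s, during which the arm holds its last target.

TASK

Get the scale ready for packing: stand the weighing pan that has one flat side on the drip tray in front of the sanitiser bottle, give it a shot by pressing the bottle's nozzle cap right down and letting it spring back up, then set the pan into the scale's recess, turned so that its flat side matches the recess's and it sits fully down, and last slide the scale's switch all the way across. Set the pan down gently both times and keep it upright, and leave the round pan and the other things on the table where they are.

Things in the scene. Friction and masses are not known exactly. Their poses are not given: they have to be found in the camera images.
- dpan_grip (a point): The weighing pan to use (D-shaped): middle of its fixed bridge handle, a straight bar over the dish, 110 mm long (y), 12 mm wide (x), 14 mm high, an upright at each end, 33 mm free beneath. This point lies above the circle's centre, 85 mm above the pan's underside. z up, +x points to the pan's flat side; the bar is parallel to the flat.
- dpan: The same pan: open white plastic dish, 0.3 kg, from above a circle of 58 mm radius cut by one straight side 40 mm from the centre; walls 45 mm high, 3 mm thick. Origin at the circle's centre on its underside, axes as dpan_grip. It stands on the table, near or far, changing places with the round pan.
- drip (a point): Centre of the top face of the drip tray, the flat grey slatted pad 140 x 145 mm (x, y) and 15 mm high at one end of the fixed sanitising stand. Its y points to the bottle, whose axis stands 150 mm away; z up. Nothing overhangs the tray.
- stand: The fixed sanitising stand: drip tray at its -y end, white bottle (74 mm across, shoulder 130 mm, neck to 177 mm high) at its +y end. Origin at the table, midway between tray centre and bottle axis.
- pump_top (a point): Centre of the top of the grey nozzle cap on the bottle: round, 52 mm across, 25 mm high, its top 221 mm above the table when up; a short nozzle points to the drip tray. The point moves with the cap. Press straight down.
- pump (a joint): Nozzle cap travel in m: 0 up, 0.018 fully down. A spring pushes it back: 2.5 N at the start, 11.5 N fully down.
- recess (a point): Floor centre of the scale's D-shaped recess, 45 mm above the table: where the pan's underside centre belongs. A sloping guide rim 14 mm high leans outwards round it, 3 mm clear of the pan at its foot, 9 mm at its top. +x points to the recess's flat (43 mm from the centre); the pan fits only with its own +x the same way. z up.
- scale: The fixed bench scale, white with a steel top, 245 x 180 mm and 45 mm high; origin under the recess's centre, same axes as recess. Its console with display and switch is at its -x end, 114 mm from the recess's centre.
- switch_top (a point): Middle of the top of the switch's black upright grip on the scale's console: 40 mm (scale's x) x 14 mm (y), 32 mm high above the console; the point moves with it. Axes as the scale's.
- switch (a joint): Travel of the switch in m along the scale's +y (to the left as seen from the robot): starts near 0 (off), 0.05 fully across (on). It stays where it is left; about 1.5 N moves it.
- rpan_grip (a point): Middle of the handle bar of the round pan, like the other but fully round (116 mm across), without a flat. Leave alone.
- jar: Clear jar of dried fruit slices, 94 mm across, 121 mm high, origin at its underside. Leave alone.
- roll: Paper label roll standing on end, 90 mm across, 60 mm high, origin at its underside. Leave alone.
- scoop: Aluminium scoop, 195 mm long, 35 mm high; origin where handle meets scoop. Leave alone.
- brush: White brush lying on the table. Leave alone.
- lids: Stack of four white lids, 90 mm across, 48 mm high. Leave alone.
Things that resemble listed ones, but are neither listed nor needed, are in the scene too. What is shaped like the dpan but purple is not meant.

How it is judged:
By the outcome, as a careful person would: the job done as asked, in the order asked, and still so for the second after the job is handed in, with the robot touching nothing.
It also fails if it takes over 64 s, if anything falls off the work surface, if the arm or the gripper's body presses on something with over 40 N, if the wrist force passes 120 N, or if a joint passes its speed limit or range.

## Working session

There is one attempt and no reset: what is moved stays moved. The work goes in short steps, Python scripts to look and compute and a tool call to move; the robot and the scene stay as the last step left them, time stands still between calls to the robot, and variables do not carry over. Pictures are saved under pics/ and viewed, and the job is handed in when it is done.

Besides the shell and the picture viewer there is one more tool, called as name([rows], argument=value, ...), one row to a line, values as JSON. step_arm: Moves the arm, as the interface text tells. Its arguments: {"type":"object","properties":{"commands":{"type":"array","items":{"type":"array","items":{"type":"number"}}},"jaw":{"type":"number"},"grip_force":{"type":"number"}},"required":["commands"]}

```bash
ls; mkdir -p pics; python3 - <<'E'
from station import telemetry, optics
import cv2
for n in("scene","top"):
    im=optics.snapshot(n); cv2.imwrite(f"pics/{n}0.png",im[:,:,::-1])
    print(optics.camera_params(n))
s=telemetry.sense(); print(s)
E
```

```text
pics
{'mtx': array([[559.3665133 ,   0.        , 320.23690027],
       [  0.        , 559.3665133 , 240.87296584],
       [  0.        ,   0.        ,   1.        ]]), 'origin': array([1.31065255, 0.45048874, 1.06318456]), 'attitude': array([ 0.42883619,  0.81757925, -0.33489943, -0.18843055])}
{'mtx': array([[455.93323109,   0.        , 315.50274057],
       [  0.        , 455.93323109, 242.70254607],
       [  0.        ,   0.        ,   1.        ]]), 'origin': array([ 0.34695957, -0.0473156 ,  1.13584275]), 'attitude': array([ 0.70553078, -0.70208247,  0.06257998, -0.07341843])}
{'t': 0.1, 'q': array([ 9.32532821e-01,  5.28361387e-01,  1.43380391e+00, -1.44454978e-05,
        1.18141611e+00, -1.78518876e-01]), 'qd': array([-0.00079888, -0.00413839, -0.00223297,  0.00122456, -0.0003361 ,
       -0.00037618]), 'tau': array([-1.31015258e-05, -4.43303955e+01, -1.78586018e+01, -2.31910835e-04,
        3.92196758e-03,  5.14585579e-06]), 'tcp_pos': array([0.27687119, 0.55951432, 0.19692935]), 'tool_rot': array([-0.37318586,  0.60142504,  0.37265937,  0.60012101]), 'force': array([-0.51405092, -0.72385199, -0.02449751]), 'ft_torque': array([-0.01554197, -0.02929347,  0.04745664]), 'finger_gap': 1.0016441154575901}
```

View pics/scene0.png

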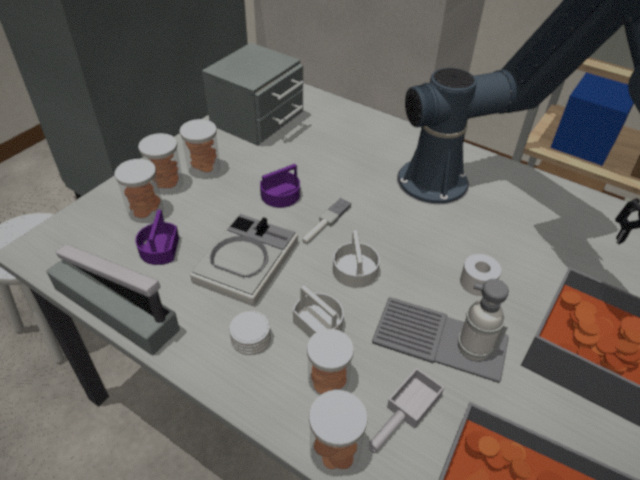

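View pics/top0.png

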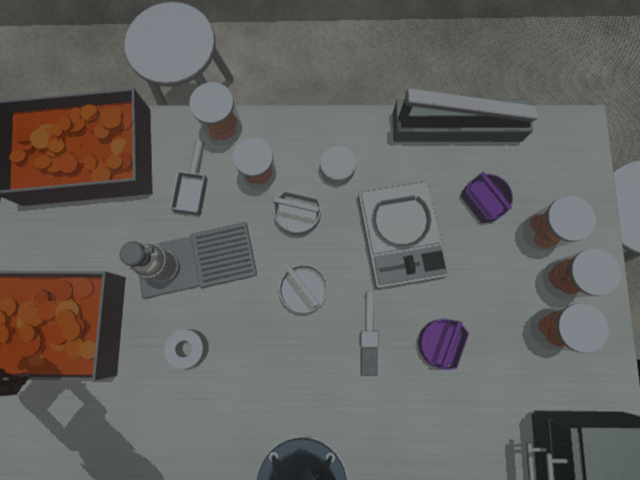

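The top view shows two white pans, at (297,213) and (302,290), and purple D-shaped decoys at (487,197) and (444,343). The tray is at (225,254), the bottle cap at about (134,254), the recess at (402,220) and the switch at (410,265). Next I'll crop in on both white pans and the fixtures.

```bash
cat > h.py <<'E'
import numpy as np, cv2
from scipy.spatial.transform import Rotation as R
from station import telemetry, optics
def px2w(n,u,v,z):
    p=optics.camera_params(n);K=p['mtx'];Rm=R.from_quat(p['attitude']).as_matrix()
    d=Rm@np.linalg.solve(K,[u,v,1.]);o=p['origin'];return o+d*(z-o[2])/d[2]
def w2px(n,P):
    p=optics.camera_params(n);Rm=R.from_quat(p['attitude']).as_matrix()
    c=Rm.T@(np.asarray(P,float)-p['origin']);q=p['mtx']@c;return q[:2]/q[2]
def crop(src,dst,x,y,w,h,s):
    im=cv2.imread(src)[y:y+h,x:x+w]
    im=cv2.resize(im,None,fx=s,fy=s,interpolation=cv2.INTER_CUBIC)
    im=cv2.convertScaleAbs(im,alpha=1.3)
    for i in range(0,w,10):
        cv2.line(im,(i*s,0),(i*s,6 if (x+i)%50 else 14),(0,255,255),1)
        if (x+i)%20==0: cv2.putText(im,str(x+i),(i*s,24),0,.4,(0,0,255),1)
    for j in range(0,h,10):
        cv2.line(im,(0,j*s),(6,j*s),(0,255,255),1)
        if (y+j)%20==0: cv2.putText(im,str(y+j),(8,j*s+4),0,.4,(0,0,255),1)
    cv2.imwrite(dst,im)
E
python3 - <<'E'
from h import *
print(R.from_quat(telemetry.sense()['tool_rot']).as_matrix().round(3))
crop('pics/top0.png','pics/c1.png',260,180,80,140,4)
crop('pics/scene0.png','pics/c2.png',280,220,120,120,5)
crop('pics/top0.png','pics/c3.png',350,170,110,130,4)
crop('pics/top0.png','pics/c4.png',110,210,160,100,5)
E
```

```text
[[-0.001 -0.896  0.444]
 [-0.002  0.444  0.896]
 [-1.     0.    -0.002]]
```

View pics/c1.png

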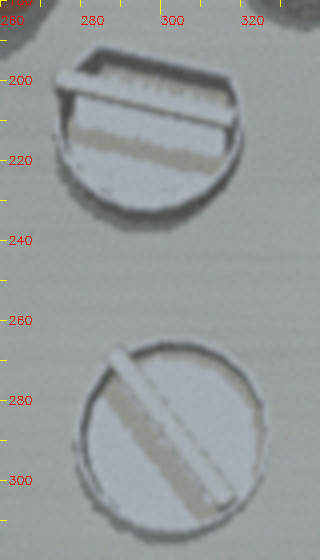

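View pics/c2.png

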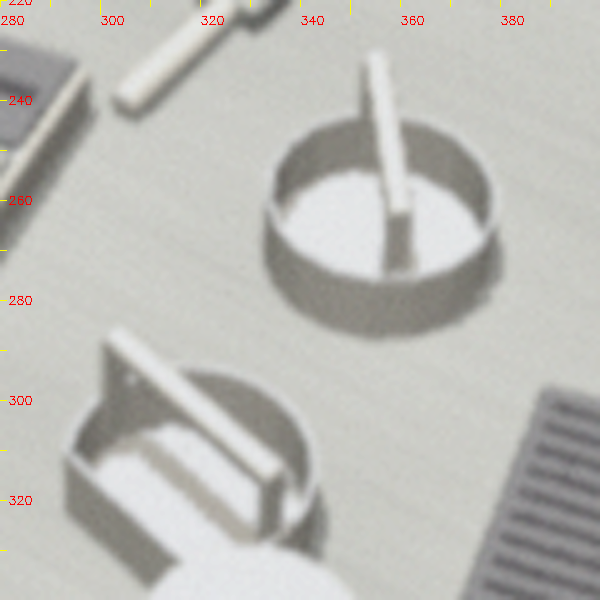

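View pics/c3.png

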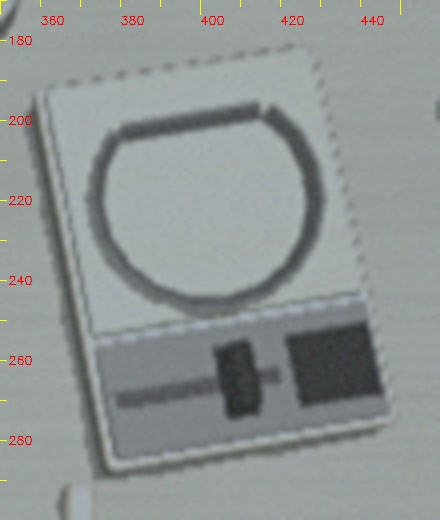

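View pics/c4.png

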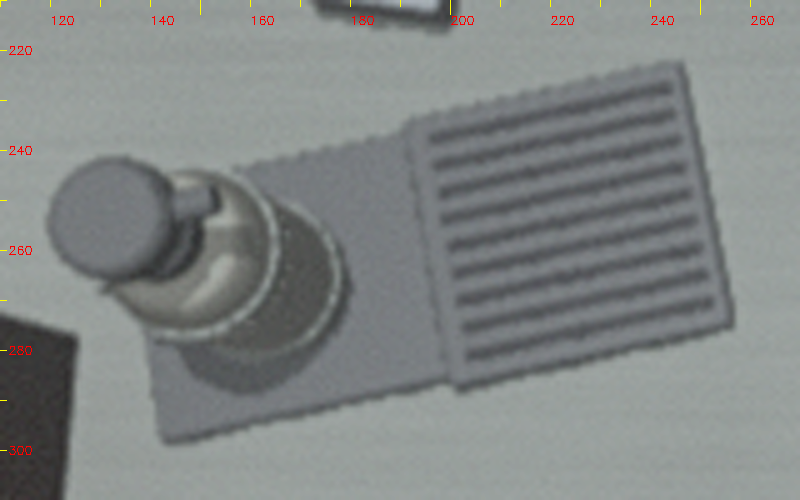

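The D pan is the far white one at (297,213). Its flat edge shows clearly, facing up in the image. The one at (302,290) is fully round.

```bash
python3 - <<'E'
from h import *
f=lambda n,u,v,z:px2w(n,u,v,z)
def show(l,a): print(l,np.round(a,4))
a=f('top',274.5,200,.092);b=f('top',317.2,210,.092);show('bar top',[a,b,(a+b)/2]);print(np.linalg.norm(a-b),np.degrees(np.arctan2(*(a-b)[[1,0]])))
a=f('scene',303,287.5,.092);b=f('scene',333.5,314.5,.092);show('bar scene',[a,b,(a+b)/2]);print(np.linalg.norm(a-b),np.degrees(np.arctan2(*(b-a)[[1,0]])))
# flat rim
a=f('top',281.5,192.5,.045);b=f('top',315,199.5,.045);show('flat',[a,b]);print(np.degrees(np.arctan2(*(a-b)[[1,0]])),np.linalg.norm(a-b))
# tray corners z .015
c=[f('top',190.5,234.5,.015),f('top',245,222.5,.015),f('top',254.5,275.5,.015),f('top',200.5,287.5,.015)];show('tray',c);show('c',np.mean(c,0))
for i in range(4): d=c[i]-c[i-1];print(np.linalg.norm(d),np.degrees(np.arctan2(d[1],d[0])))
show('cap',f('top',130.5,253.5,.221));show('cap',f('top',135,253.5,.221))
# scale corners z .045
c=[f('top',360,192,.045),f('top',427,181.5,.045),f('top',446.5,272.5,.045),f('top',376.5,286,.045)];show('scale',c);show('c',np.mean(c,0))
for i in range(4): d=c[i]-c[i-1];print(np.linalg.norm(d),np.degrees(np.arctan2(d[1],d[0])))
a=f('top',380,202.5,.05);b=f('top',412,197,.05);show('rflat',[a,b]);print(np.linalg.norm(a-b),np.degrees(np.arctan2(*(a-b)[[1,0]])))
show('rleft',f('top',374,220,.05));show('rright',f('top',429.5,220,.05));show('rbot',f('top',402,245,.05))
crop('pics/scene0.png','pics/d1.png',190,200,120,110,6)
crop('pics/scene0.png','pics/d2.png',370,270,150,110,5)
E
```

```text
bar top [[ 0.6537  0.0676  0.092 ]
 [ 0.6294 -0.0341  0.092 ]
 [ 0.6416  0.0168  0.092 ]]
0.10462599780921641 76.54092088832645
bar scene [[ 0.6372 -0.0291  0.092 ]
 [ 0.6616  0.0697  0.092 ]
 [ 0.6494  0.0203  0.092 ]]
0.10180481693417712 76.08370039218121
flat [[ 0.687   0.0558  0.045 ]
 [ 0.669  -0.0279  0.045 ]]
77.88773031821482 0.0855947105541787
tray [[0.5856 0.2864 0.015 ]
 [0.6171 0.1496 0.015 ]
 [0.4823 0.1211 0.015 ]
 [0.452  0.2537 0.015 ]]
c [0.5342 0.2027 0.015 ]
0.13752228635416724 13.743015496364311
0.1403726365997368 -77.02867239502291
0.13771338819779066 -168.08679824497813
0.13597747770946123 102.8954438481918
cap [0.5015 0.3461 0.221 ]
cap [0.5016 0.3368 0.221 ]
scale [[ 0.6886 -0.1398  0.045 ]
 [ 0.7162 -0.307   0.045 ]
 [ 0.488  -0.3443  0.045 ]
 [ 0.4548 -0.1762  0.045 ]]
c [ 0.5869 -0.2418  0.045 ]
0.23662412810988015 8.867851449140637
0.16946262652166527 -80.64139548172898
0.23120260180289895 -170.69907547546077
0.17134211852811704 101.1689684226483
rflat [[ 0.6602 -0.1882  0.05  ]
 [ 0.6744 -0.2673  0.05  ]]
0.08034804834806192 100.20143052218992
rleft [ 0.6158 -0.1726  0.05  ]
rright [ 0.6162 -0.3079  0.05  ]
rbot [ 0.5538 -0.2391  0.05  ]
```

View pics/d1.png

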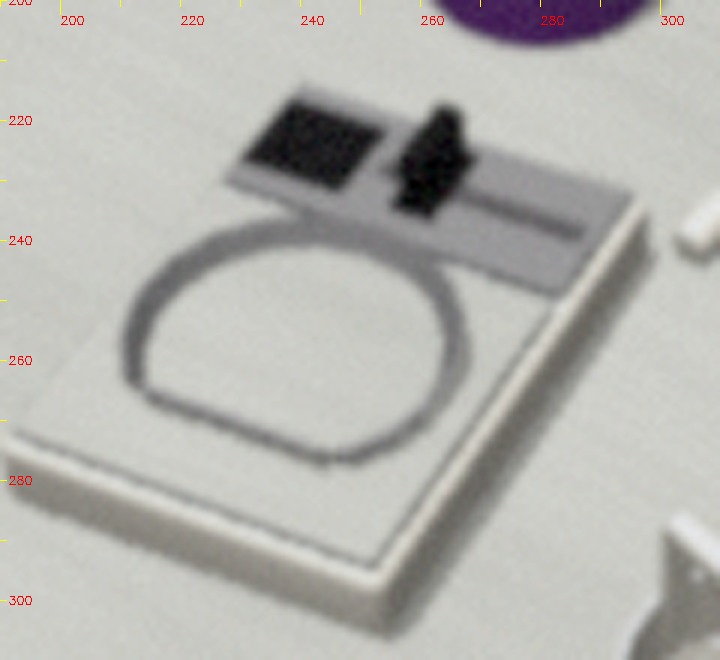

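View pics/d2.png

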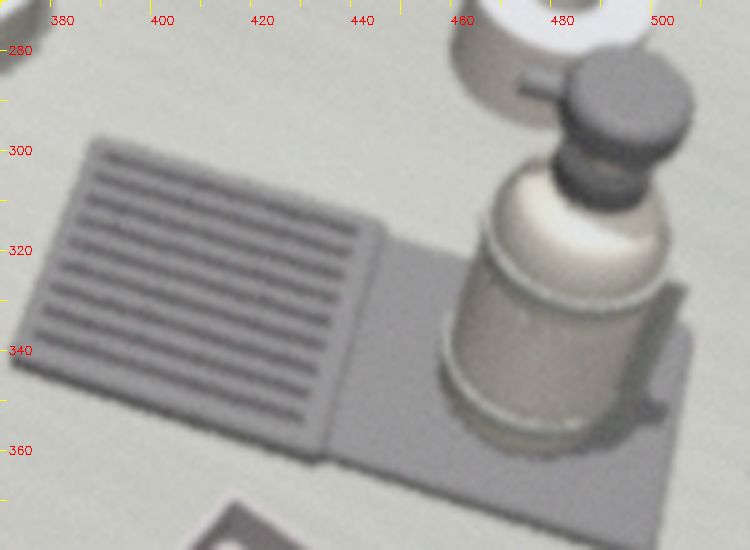

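```bash
cat > fit.py <<'E'
from h import *
from scipy.optimize import least_squares
def fit(name,obs,x0,off=.5):
    # obs: (cam,u,v,[lx,ly,z])
    def P(p,l): 
        c,s=np.cos(p[2]),np.sin(p[2]); return [p[0]+c*l[0]-s*l[1],p[1]+s*l[0]+c*l[1],l[2]]
    def r(p): return np.concatenate([w2px(n,P(p,l))-np.array([u-off,v-off]) for n,u,v,l in obs])
    o=least_squares(r,x0,loss='soft_l1'); print(name,o.x.round(4),np.degrees(o.x[2]).round(2)); print(r(o.x).reshape(-1,2).round(1).tolist())
    return o.x,P
def overlay(src,dst,n,polys,x,y,w,h,s):
    im=cv2.imread(src)[y:y+h,x:x+w];im=cv2.convertScaleAbs(cv2.resize(im,None,fx=s,fy=s,interpolation=cv2.INTER_CUBIC),alpha=1.3)
    for i,p in enumerate(polys):
        q=np.array([(w2px(n,a)+.5-[x,y])*s for a in p]).round().astype(np.int32)
        cv2.polylines(im,[q],False,[(0,0,255),(0,255,0),(255,0,0),(0,200,255)][i%4],1)
    cv2.imwrite(dst,im)
E
cat > fitall.py <<'E'
from fit import *
H=.1225 # scale: console end at -x
# scale top face: x extents: unknown offset of origin; solve with centre frame
sc=[('top',359.5,193,[.1225,.09,.045]),('top',427.3,181.2,[.1225,-.09,.045]),('top',448,275.5,[-.1225,-.09,.045]),('top',377.5,287,[-.1225,.09,.045]),
('scene',252.5,296,[.1225,.09,.045]),('scene',191,272.5,[.1225,-.09,.045]),('scene',297.5,233,[-.1225,.09,.045]),('scene',240.8,214,[-.1225,-.09,.045])]
s,Ps=fit('scale',sc,[.587,-.242,.17])
tr=[('top',191,234,[.07,.0725,.015]),('top',246.5,222,[.07,-.0725,.015]),('top',256.5,275.5,[-.07,-.0725,.015]),('top',201.5,288,[-.07,.0725,.015]),
('scene',388,297.5,[-.07,-.0725,.015]),('scene',447,314.5,[-.07,.0725,.015]),('scene',434,362,[.07,.0725,.015]),('scene',373,342.5,[.07,-.0725,.015])]
t,Pt=fit('tray',tr,[.534,.2,.2])
pn=[('top',273.5,200,[0,.055,.092]),('top',319,210,[0,-.055,.092]),
('top',284,192,[.04,.042,.045]),('top',317,199.5,[.04,-.042,.045]),
('top',297,233.5,[-.057,0,.045]),('top',320.5,210,[0,-.058,.045]),
('scene',301.5,287.5,[0,-.055,.092]),('scene',335.5,315,[0,.055,.092]),('scene',293,312,[.04,-.042,.045])]
p,Pp=fit('pan',pn,[.64,.018,-.2])
E
cat > ov.py <<'E'
from fitall import *
def circ(r,z,fl,n=60):
    out=[]
    for a in np.linspace(0,2*np.pi,n): x,y=r*np.cos(a),r*np.sin(a); out.append([min(x,fl),y,z])
    return out
box=lambda x,y,z:[[x,y,z],[x,-y,z],[-x,-y,z],[-x,y,z],[x,y,z]]
XO=.0255  # guess of recess in scale-centre frame
polys=[[Ps(s,l) for l in box(.1225,.09,.045)],[Ps(s,[l[0]+XO,l[1],l[2]]) for l in circ(.061,.045,.043)],[Ps(s,[l[0]+XO,l[1],l[2]]) for l in circ(.067,.059,.049)]]
tp=[[Pt(t,l) for l in box(.07,.0725,.015)],[Pt(t,[.026*np.cos(a),.15+.026*np.sin(a),.221]) for a in np.linspace(0,6.3,40)],[Pt(t,[.037*np.cos(a),.15+.037*np.sin(a),.13]) for a in np.linspace(0,6.3,40)]]
pp=[[Pp(p,l) for l in circ(.058,.045,.04)],[Pp(p,l) for l in box(.006,.055,.092)],[Pp(p,l) for l in circ(.058,.0,.04)]]
overlay('pics/top0.png','pics/o1.png','top',polys,350,170,110,130,4)
overlay('pics/scene0.png','pics/o2.png','scene',polys,180,200,130,110,5)
overlay('pics/top0.png','pics/o3.png','top',tp,110,210,160,100,4)
overlay('pics/scene0.png','pics/o4.png','scene',tp,365,270,155,110,4)
overlay('pics/top0.png','pics/o5.png','top',pp,260,180,80,70,5)
overlay('pics/scene0.png','pics/o6.png','scene',pp,280,275,80,75,5)
a=[cv2.imread(f'pics/o{i}.png') for i in range(1,7)]
def stack(l):
    h=max(i.shape[0] for i in l); return np.hstack([np.pad(i,((0,h-i.shape[0]),(0,4),(0,0))) for i in l])
for k,(i,j) in enumerate([(0,1),(2,3),(4,5)]):
    m=stack([a[i],a[j]]); f=min(1,800/m.shape[1]); cv2.imwrite(f'pics/s{k}.png',cv2.resize(m,None,fx=f,fy=f,interpolation=cv2.INTER_AREA) if f<1 else m)
E
python3 ov.py
```

```text
scale [ 0.5876 -0.2411  0.1658] 9.5
[[-2.1, -2.4], [1.2, -1.9], [1.5, 0.2], [-2.0, 0.7], [1.2, 0.8], [-2.1, -0.6], [2.3, -1.4], [-0.5, -2.5]]
tray [0.5378 0.2028 0.2326] 13.33
[[-1.1, -0.4], [-0.5, -1.1], [0.6, -1.1], [-1.9, -0.4], [0.3, -1.3], [0.3, -0.7], [0.3, -1.1], [-1.7, -1.8]]
pan [ 0.6442  0.0168 -0.1777] -10.18
[[0.1, 0.4], [0.1, -1.6], [-0.1, -0.5], [0.0, -2.2], [-4.0, -1.7], [-0.1, 3.7], [-0.3, -1.8], [0.9, -2.1], [-0.2, -0.5]]
```

View pics/s0.png

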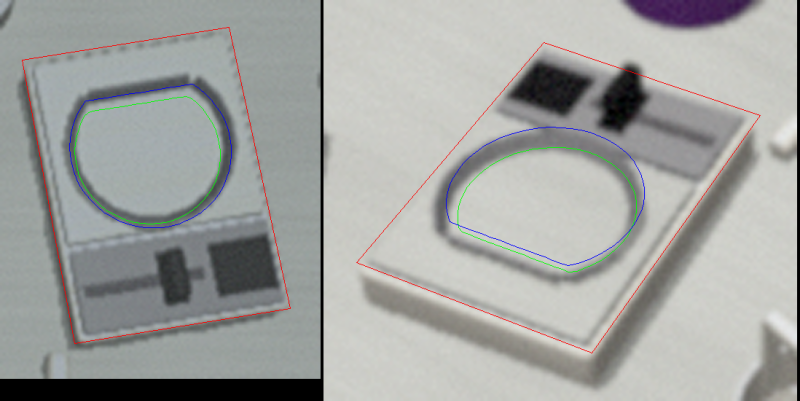

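View pics/s1.png

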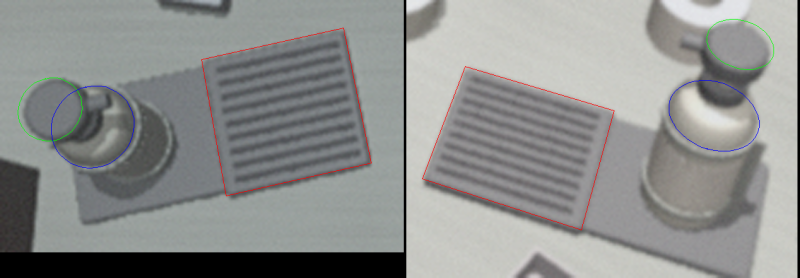

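View pics/s2.png

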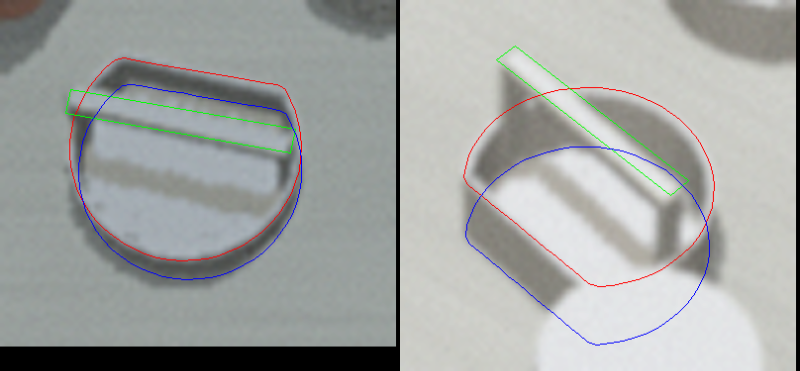

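The D pan is at about (0.645, 0.017) with yaw about -12.5°. The two cameras differ by a few mm, which fits the calibration note. I'll raise the arm and travel over the pan, then check alignment against the gripper.

step_arm([
  [-0.04, 0, 0, 0],
  [-0.08, 0, 0, 0],
  [-0.11, -0.03, -0.02, 0.1],
  [-0.11, -0.06, -0.035, 0.2],
  [-0.11, -0.1, -0.055, 0.3],
  [-0.11, -0.135, -0.075, 0.4],
  [-0.11, -0.17, -0.095, 0.5],
  [-0.11, -0.2, -0.113, 0.6],
], jaw=0.06)

```text
t: 0.77
tcp_pos: [0.407, 0.3673, 0.3068]
tool_rot: [-0.178, 0.685, 0.176, 0.684]
force: [0.3, 0.1, 0.3]
finger_gap: 0.702
```

```bash
cat >> h.py <<'E'
def go(x,y,z,yaw_deg=None):
    s=telemetry.sense();Rm=R.from_quat(s['tool_rot']).as_matrix();d=Rm.T@(np.array([x,y,z])-s['tcp_pos'])
    cur=np.degrees(np.arctan2(Rm[1,2],Rm[0,2]));t=0 if yaw_deg is None else -np.radians((yaw_deg-cur+180)%360-180)
    print('shift',d.round(4),'turn',round(t,4),'| tcp',s['tcp_pos'].round(4),'yaw',cur.round(2),'tilt',Rm[2].round(4),'F',s['force'].round(2),'gap',round(s['finger_gap']*.0854,4),'t',round(s['t'],2))
E
python3 -c "
from h import *
go(.645,.017,.2,-12.5)"
```

```text
shift [ 0.1073 -0.4216  0.0388] turn 0.7238 | tcp [0.407  0.3673 0.3068] yaw 28.97 tilt [-1.     -0.0015 -0.0024] F [0.34 0.14 0.35] gap 0.0599 t 0.77
```

step_arm([
  [0, -0.04, 0.004, 0.1],
  [0, -0.08, 0.008, 0.2],
  [0, -0.12, 0.012, 0.3],
  [0, -0.16, 0.016, 0.4],
  [0.01, -0.2, 0.02, 0.5],
  [0.02, -0.24, 0.024, 0.6],
  [0.03, -0.28, 0.028, 0.7],
  [0.04, -0.32, 0.032, 0.724],
])

```text
t: 1.43
tcp_pos: [0.5903, 0.1009, 0.2664]
tool_rot: [0.078, 0.703, -0.079, 0.702]
force: [0.3, 0.3, -1.0]
finger_gap: 0.701
```

```bash
python3 -c "
from h import *
go(.645,.017,.14,-12.5)"
```

```text
shift [ 0.1264 -0.0695  0.072 ] turn -0.0042 | tcp [0.5903 0.1009 0.2664] yaw -12.74 tilt [-1.     -0.0028 -0.0016] F [ 0.31  0.26 -1.  ] gap 0.0599 t 1.43
```

step_arm([
  [0.01, -0.025, 0.025, 0],
  [0.03, -0.05, 0.05, 0],
  [0.055, -0.0695, 0.072, 0],
  [0.09, -0.0695, 0.072, 0],
  [0.12, -0.0695, 0.072, 0],
  [0.126, -0.0695, 0.072, 0],
  [0.126, -0.0695, 0.072, 0],
])

```text
t: 2.02
tcp_pos: [0.6425, 0.0172, 0.1373]
tool_rot: [0.078, 0.706, -0.079, 0.699]
force: [-0.4, -0.6, 0.3]
finger_gap: 0.702
```

```bash
python3 - <<'E'
from h import *
go(.645,.017,.066,-12.5)
for n in("scene","top"): cv2.imwrite(f'pics/{n}1.png',optics.snapshot(n)[:,:,::-1])
crop('pics/scene1.png','pics/e1.png',260,220,120,120,5)
crop('pics/top1.png','pics/e2.png',250,160,110,90,5)
s=telemetry.sense()
for n in("scene","top"): print(n,w2px(n,s['tcp_pos']))
E
```

```text
shift [0.0713 0.0006 0.0031] turn -0.0045 | tcp [0.6425 0.0172 0.1373] yaw -12.76 tilt [-1.     -0.0033 -0.009 ] F [-0.42 -0.57  0.31] gap 0.06 t 2.02
scene [318.09695741 284.521472  ]
top [294.36056469 197.20135359]
```

View pics/e1.png

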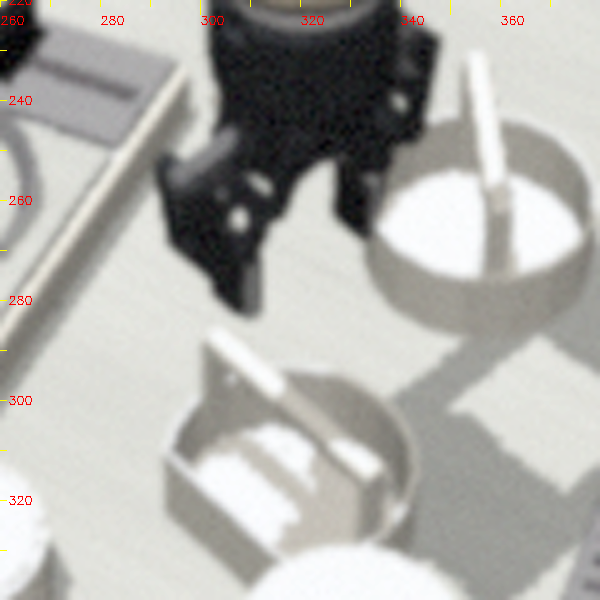

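View pics/e2.png

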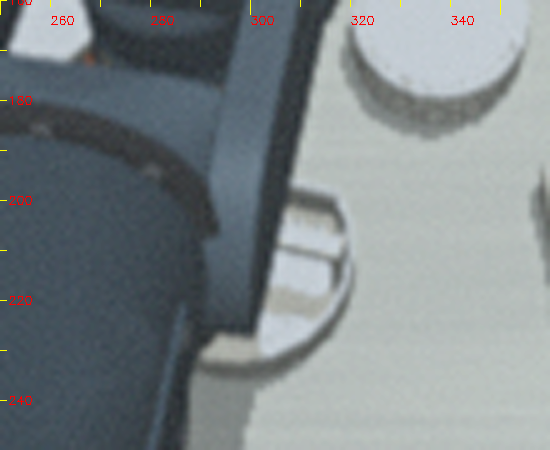

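```bash
python3 - <<'E'
from h import *
for x in (.640,.645,.65): print(x,w2px('scene',[x,.018,.092]),w2px('top',[x,.018,.092]))
E
```

```text
0.64 [319.44563572 297.56876618] [295.26044539 205.6164378 ]
0.645 [318.18569916 298.993065  ] [295.29166703 203.58224258]
0.65 [316.91973589 300.42417673] [295.32283351 201.55164087]
```

step_arm([
  [0.02, 0, 0.003, 0],
  [0.035, 0, 0.003, 0],
  [0.045, 0, 0.003, 0],
  [0.05, 0, 0.003, 0],
  [0.05, 0, 0.003, 0],
])

```text
t: 2.53
tcp_pos: [0.6488, 0.0168, 0.0919]
tool_rot: [0.077, 0.703, -0.079, 0.703]
force: [-0.7, 0.3, 0.3]
finger_gap: 0.705
```

```bash
python3 - <<'E'
from h import *
go(.645,.017,.066,-12.5)
for n in("scene",): cv2.imwrite(f'pics/{n}2.png',optics.snapshot(n)[:,:,::-1])
crop('pics/scene2.png','pics/e3.png',260,220,120,120,5)
E
```

```text
shift [ 0.0259 -0.0006 -0.0037] turn -0.0031 | tcp [0.6488 0.0168 0.0919] yaw -12.68 tilt [-1.0e+00 -2.6e-03  4.0e-04] F [-0.68  0.33  0.32] gap 0.0602 t 2.53
```

View pics/e3.png

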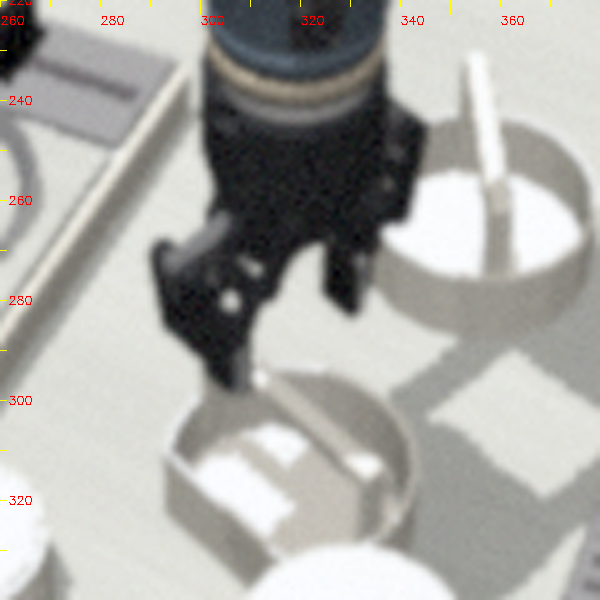

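step_arm([
  [0.01, 0, -0.002, 0],
  [0.02, 0, -0.003, 0],
  [0.025, 0, -0.003, 0],
  [0.027, 0, -0.003, 0],
  [0.027, 0, -0.003, 0],
])

```text
t: 3.0
tcp_pos: [0.6456, 0.0173, 0.0645]
tool_rot: [0.077, 0.703, -0.079, 0.703]
force: [-0.1, -0.1, -0.0]
finger_gap: 0.702
```

```bash
python3 - <<'E'
from h import *
go(.645,.017,.066,-12.5)
E
```

```text
shift [-0.0015 -0.0005 -0.0005] turn -0.0033 | tcp [0.6456 0.0173 0.0645] yaw -12.69 tilt [-1.0e+00 -2.6e-03 -5.0e-04] F [-0.12 -0.11 -0.01] gap 0.0599 t 3.0
```

step_arm([
  [0, 0, 0, 0],
  [0, 0, 0, 0],
  [0, 0, 0, 0],
  [0, 0, 0, 0],
  [0, 0, 0, 0],
  [0, 0, 0, 0],
], jaw=0.03, grip_force=40)

```text
t: 3.5
tcp_pos: [0.6458, 0.0173, 0.0647]
tool_rot: [0.077, 0.703, -0.079, 0.703]
force: [0.3, -0.1, -1.2]
finger_gap: 0.35
```

```bash
python3 - <<'E'
from h import *
go(.645,.017,.066,-12.5)
for n in("scene","top"): cv2.imwrite(f'pics/{n}3.png',optics.snapshot(n)[:,:,::-1])
crop('pics/scene3.png','pics/e4.png',270,240,90,90,6)
E
```

```text
shift [-0.0013 -0.0005 -0.0007] turn -0.0033 | tcp [0.6458 0.0173 0.0647] yaw -12.69 tilt [-1.     -0.0026 -0.    ] F [ 0.26 -0.11 -1.16] gap 0.0299 t 3.5
```

View pics/e4.png

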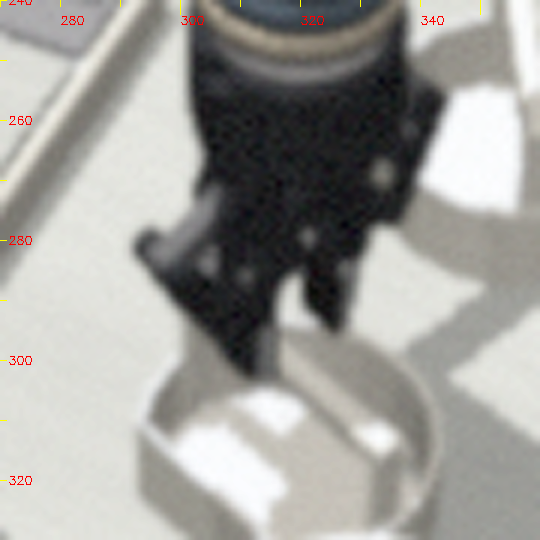

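The fingers straddle the bar evenly (near tip at about (310,302), far tip at about (326,294)), so I'm closing.

step_arm([
  [0, 0, 0, 0],
  [0, 0, 0, 0],
  [0, 0, 0, 0],
  [0, 0, 0, 0],
  [0, 0, 0, 0],
  [0, 0, 0, 0],
  [0, 0, 0, 0],
], jaw=0.0, grip_force=50)

```text
t: 4.18
tcp_pos: [0.6457, 0.0173, 0.0646]
tool_rot: [0.077, 0.703, -0.079, 0.703]
force: [-0.5, 0.5, 0.5]
finger_gap: -0.003
```

```bash
python3 - <<'E'
from h import *
go(.645,.017,.066,-12.5)
E
```

```text
shift [-0.0014 -0.0005 -0.0006] turn -0.0032 | tcp [0.6457 0.0173 0.0646] yaw -12.69 tilt [-1.0e+00 -2.6e-03 -3.0e-04] F [-0.53  0.48  0.48] gap -0.0002 t 4.18
```

step_arm([
  [-0.004, 0, 0, 0],
  [-0.01, 0, 0, 0],
  [-0.02, 0, 0, 0],
  [-0.035, 0, 0, 0],
  [-0.055, 0, 0, 0],
  [-0.075, 0, 0, 0],
  [-0.08, 0, 0, 0],
  [-0.08, 0, 0, 0],
])

```text
t: 4.85
tcp_pos: [0.6476, 0.0173, 0.1475]
tool_rot: [0.077, 0.701, -0.079, 0.705]
force: [-0.4, -0.3, 0.2]
finger_gap: 0.005
```

```bash
python3 - <<'E'
from h import *
go(.5378,.2028,.14,13)
for n in("scene","top"): cv2.imwrite(f'pics/{n}4.png',optics.snapshot(n)[:,:,::-1])
E
```

```text
shift [ 0.0064  0.1569 -0.1478] turn -0.4482 | tcp [0.6476 0.0173 0.1475] yaw -12.68 tilt [-1.     -0.0022  0.0055] F [-0.39 -0.25  0.21] gap 0.0004 t 4.85
```

View pics/scene4.png

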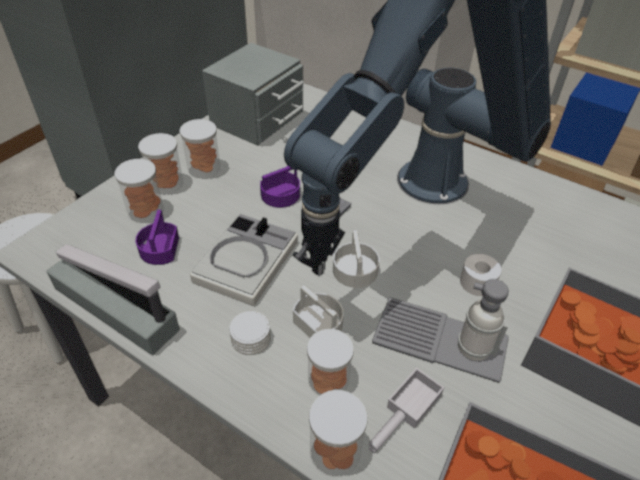

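The grip closed on nothing (gap 0). I'll use the shut fingers, whose TCP is known, to check the camera bias.

```bash
python3 - <<'E'
from h import *
s=telemetry.sense()
for n in("scene","top"): print(n,w2px(n,s['tcp_pos']))
crop('pics/scene4.png','pics/f1.png',270,230,100,110,6)
crop('pics/top4.png','pics/f2.png',240,160,110,90,5)
E
```

```text
scene [318.37531424 283.5770159 ]
top [294.13329253 197.03974542]
```

View pics/f1.png

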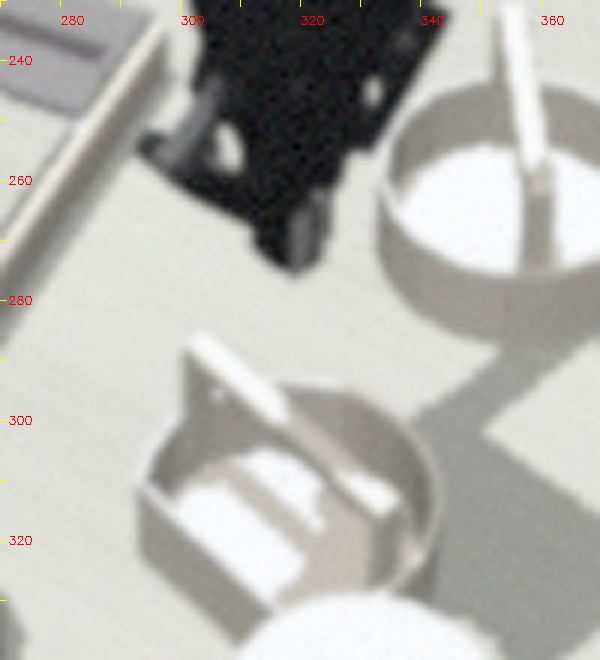

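View pics/f2.png

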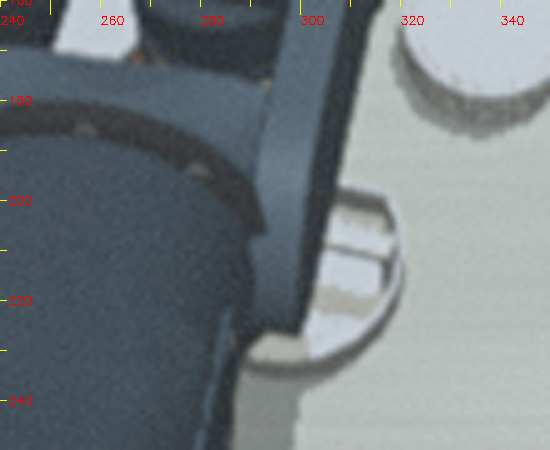

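The shut fingertip appears at scene (318.5,275), while the reported TCP should project to (318,283.6). The real tip therefore looks about 30 mm higher than reported, which explains the miss just above the bar. I'll go back with a small opening and approach lower in stages, watching force and images.

step_arm([
  [0, 0, -0.002, 0],
  [0.01, 0, -0.002, 0],
  [0.03, 0, -0.002, 0],
  [0.05, 0, -0.002, 0],
  [0.065, 0, -0.002, 0],
  [0.075, 0, -0.002, 0],
  [0.083, 0, -0.002, 0],
  [0.083, 0, -0.002, 0],
], jaw=0.045)

```text
t: 5.62
tcp_pos: [0.6416, 0.018, 0.0588]
tool_rot: [0.077, 0.705, -0.079, 0.701]
force: [0.4, 0.0, 0.1]
finger_gap: 0.523
```

```bash
python3 - <<'E'
from h import *
go(.6455,.017,.05,-12.5)
for n in("scene","top"): cv2.imwrite(f'pics/{n}5.png',optics.snapshot(n)[:,:,::-1])
crop('pics/scene5.png','pics/g1.png',270,230,100,110,5)
crop('pics/top5.png','pics/g2.png',240,150,110,110,5)
print(w2px('scene',telemetry.sense()['tcp_pos']))
a=cv2.imread('pics/g1.png');b=cv2.imread('pics/g2.png');m=np.zeros((550,1060,3),np.uint8);m[:,:500]=a;m[:,510:]=b;cv2.imwrite('pics/g.png',cv2.resize(m,(795,412),interpolation=cv2.INTER_AREA))
E
```

```text
shift [ 0.0088 -0.0001  0.0041] turn -0.0033 | tcp [0.6416 0.018  0.0588] yaw -12.69 tilt [-1.     -0.003  -0.0052] F [0.42 0.03 0.08] gap 0.0447 t 5.62
[318.27442904 307.11638844]
```

View pics/g.png

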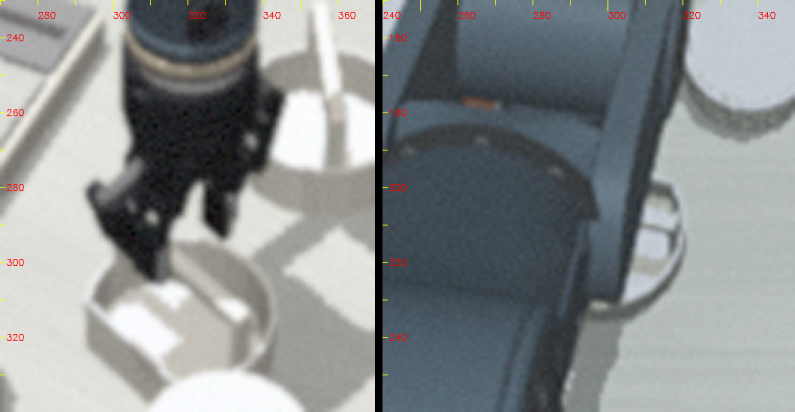

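step_arm([
  [0, 0, 0.004, 0],
  [0, 0, 0.004, 0],
  [0, 0, 0.004, 0],
  [0.003, 0, 0.004, 0],
  [0.006, 0, 0.004, 0],
  [0.009, 0, 0.004, 0],
  [0.009, 0, 0.004, 0],
], jaw=0.032)

```text
t: 6.3
tcp_pos: [0.6465, 0.017, 0.0514]
tool_rot: [0.077, 0.704, -0.079, 0.702]
force: [-0.1, -0.3, -0.1]
finger_gap: 0.377
```

```bash
python3 - <<'E'
from h import *
go(.6455,.017,.04,-12.5)
cv2.imwrite('pics/scene6.png',optics.snapshot('scene')[:,:,::-1])
crop('pics/scene6.png','pics/g3.png',270,230,100,110,5)
E
```

```text
shift [ 0.0114 -0.0002 -0.001 ] turn -0.0032 | tcp [0.6465 0.017  0.0514] yaw -12.68 tilt [-1.     -0.0028 -0.0025] F [-0.08 -0.32 -0.12] gap 0.0322 t 6.3
```

View pics/g3.png

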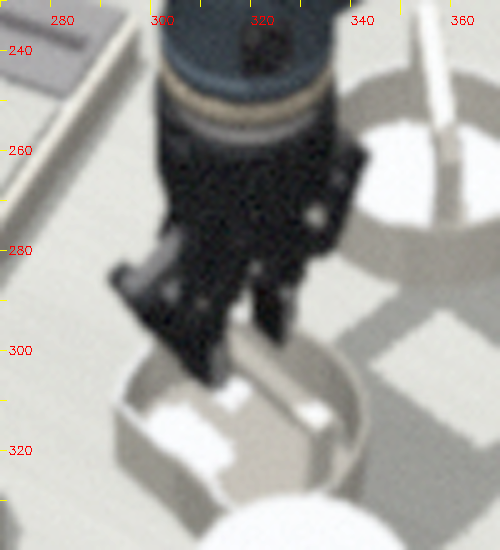

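step_arm([
  [0.003, 0, -0.001, 0],
  [0.006, 0, -0.001, 0],
  [0.01, 0, -0.001, 0],
  [0.014, 0, -0.001, 0],
  [0.015, 0, -0.001, 0],
  [0.015, 0, -0.001, 0],
])

```text
t: 6.85
tcp_pos: [0.6452, 0.0172, 0.0359]
tool_rot: [0.077, 0.704, -0.079, 0.701]
force: [0.0, -0.1, -0.1]
finger_gap: 0.374
```

```bash
python3 - <<'E'
from h import *
go(.6455,.017,.04,-12.5)
cv2.imwrite('pics/scene7.png',optics.snapshot('scene')[:,:,::-1])
crop('pics/scene7.png','pics/g4.png',270,230,100,110,5)
E
```

```text
shift [-0.0041 -0.0002  0.0003] turn -0.0032 | tcp [0.6452 0.0172 0.0359] yaw -12.68 tilt [-1.     -0.0029 -0.0034] F [ 0.02 -0.14 -0.14] gap 0.032 t 6.85
```

View pics/g4.png

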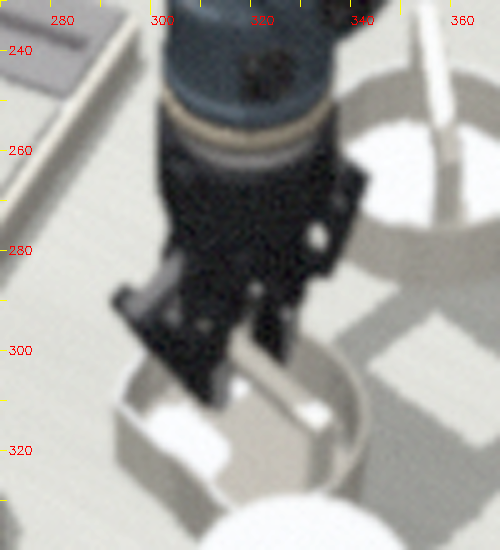

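```bash
python3 - <<'E'
from h import *
for z in (.036,.05,.06,.07,.08): print(z,w2px('scene',[.645+.022*.976,.017-.022*.216,z]), w2px('scene',[.645-.016*.976,.017+.016*.216,z]))
E
```

```text
0.036 [310.35394256 319.46339234] [322.41812584 310.55310516]
0.05 [310.40605943 315.69063778] [322.56205765 306.76747398]
0.06 [310.4437856  312.95963049] [322.66622604 304.02768264]
0.07 [310.48193625 310.19789425] [322.77154908 301.25752208]
0.08 [310.5205186  307.40490751] [322.87804609 298.45648453]
```

The far fingertip is now hidden behind the bar, so the fingers really straddle it. Closing.

step_arm([
  [0.003, 0, 0, 0],
  [0.003, 0, 0, 0],
  [0.003, 0, 0, 0],
  [0.003, 0, 0, 0],
  [0.003, 0, 0, 0],
  [0.003, 0, 0, 0],
], jaw=0.0, grip_force=50)

```text
t: 7.4
tcp_pos: [0.6453, 0.0172, 0.033]
tool_rot: [0.077, 0.704, -0.079, 0.702]
force: [0.0, -0.1, -3.5]
finger_gap: 0.13
```

```bash
python3 - <<'E'
from h import *
go(.6455,.017,.04,-12.5)
E
```

```text
shift [-0.007  -0.0002  0.0003] turn -0.0033 | tcp [0.6453 0.0172 0.033 ] yaw -12.69 tilt [-1.     -0.0029 -0.0033] F [ 0.01 -0.1  -3.46] gap 0.0111 t 7.4
```

Gap is 11 mm against a 12 mm bar, so it's held. Lifting.

step_arm([
  [-0.003, 0, 0, 0],
  [-0.008, 0, 0, 0],
  [-0.016, 0, 0, 0],
  [-0.026, 0, 0, 0],
  [-0.038, 0, 0, 0],
  [-0.05, 0, 0, 0],
  [-0.055, 0, 0, 0],
  [-0.055, 0, 0, 0],
], grip_force=60)

```text
t: 8.07
tcp_pos: [0.6472, 0.0172, 0.0907]
tool_rot: [0.077, 0.702, -0.079, 0.703]
force: [0.3, -0.0, -3.7]
finger_gap: 0.13
```

```bash
python3 - <<'E'
from h import *
go(.5378,.2028,.12,13)
for n in("scene","top"): cv2.imwrite(f'pics/{n}8.png',optics.snapshot(n)[:,:,::-1])
crop('pics/scene8.png','pics/g5.png',260,210,120,120,5)
print(telemetry.sense()['ft_torque'])
E
```

```text
shift [-0.0299  0.157  -0.1475] turn -0.4482 | tcp [0.6472 0.0172 0.0907] yaw -12.68 tilt [-1.     -0.0024  0.0017] F [ 0.27 -0.01 -3.73] gap 0.0111 t 8.07
[ 0.00535887  0.01737156 -0.00638826]
```

View pics/g5.png

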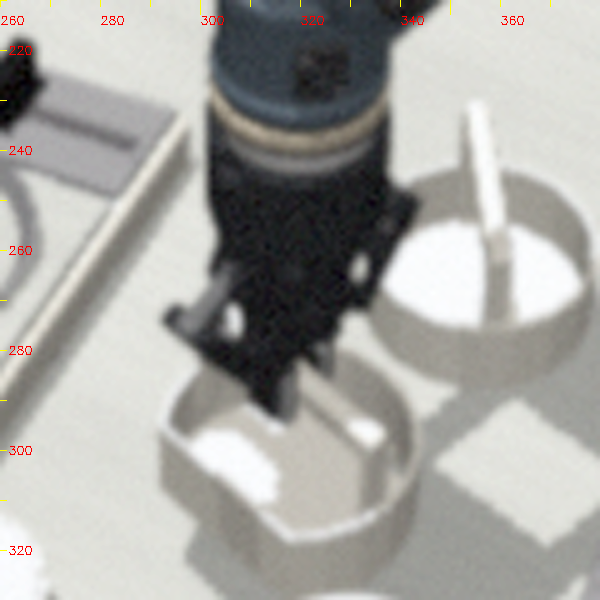

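View pics/top8.png

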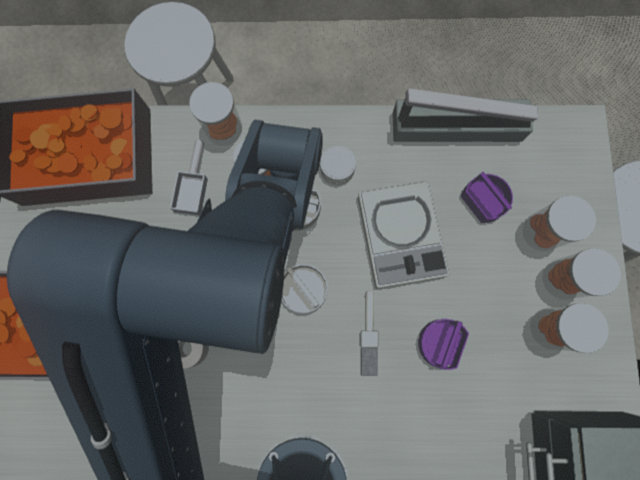

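The pan is held upright and lifted about 57 mm (at scene (318,300)). Now carrying it to the tray centre.

step_arm([
  [-0.015, 0.005, -0.005, 0],
  [-0.03, 0.02, -0.018, -0.05],
  [-0.035, 0.04, -0.037, -0.1],
  [-0.035, 0.065, -0.06, -0.16],
  [-0.035, 0.09, -0.084, -0.22],
  [-0.035, 0.115, -0.107, -0.28],
  [-0.035, 0.135, -0.126, -0.34],
  [-0.035, 0.148, -0.138, -0.4],
])

```text
t: 8.83
tcp_pos: [0.5402, 0.1948, 0.1238]
tool_rot: [-0.065, 0.706, 0.064, 0.702]
force: [-0.9, -0.1, -2.5]
finger_gap: 0.13
```

step_arm([
  [0, 0, 0, 0],
  [0, 0, 0, 0],
  [0, 0, 0, 0],
])

```text
t: 9.08
tcp_pos: [0.5406, 0.1947, 0.1242]
tool_rot: [-0.065, 0.706, 0.064, 0.702]
force: [0.5, -0.2, -2.6]
finger_gap: 0.128
```

```bash
python3 - <<'E'
from h import *
go(.5378,.2028,.075,11)
for n in("scene","top"): cv2.imwrite(f'pics/{n}9.png',optics.snapshot(n)[:,:,::-1])
crop('pics/scene9.png','pics/h1.png',350,180,160,120,5)
E
```

```text
shift [ 0.0492  0.0085 -0.001 ] turn -0.0087 | tcp [0.5406 0.1947 0.1242] yaw 10.5 tilt [-1.0e+00 -9.0e-04 -5.4e-03] F [ 0.45 -0.21 -2.63] gap 0.011 t 9.08
```

View pics/scene9.png

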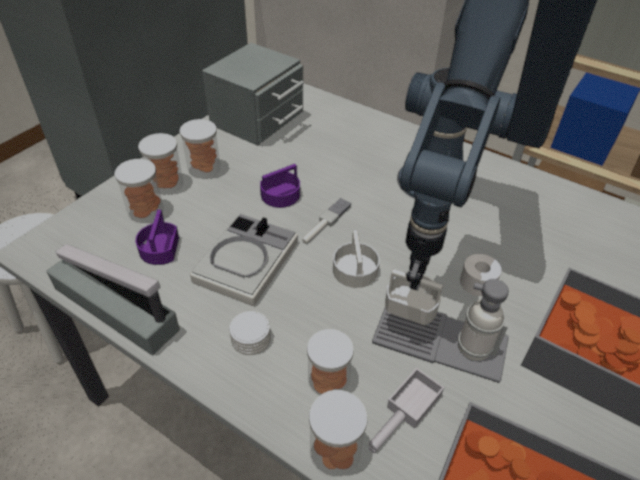

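step_arm([
  [0.01, 0.003, 0, 0],
  [0.025, 0.006, 0, 0],
  [0.04, 0.008, -0.001, 0],
  [0.052, 0.0085, -0.001, 0],
  [0.06, 0.0085, -0.001, 0],
  [0.065, 0.0085, -0.001, 0],
  [0.065, 0.0085, -0.001, 0],
  [0.065, 0.0085, -0.001, 0],
])

```text
t: 9.85
tcp_pos: [0.5387, 0.2017, 0.0589]
tool_rot: [-0.064, 0.706, 0.064, 0.702]
force: [0.5, 0.0, -2.2]
finger_gap: 0.127
```

```bash
cat > pan.py <<'E'
from fit import *
def circ(r,z,fl,n=60): return [[min(r*np.cos(a),fl),r*np.sin(a),z] for a in np.linspace(0,2*np.pi,n)]
def T(x,y,yaw,pts):
    c,s=np.cos(np.radians(yaw)),np.sin(np.radians(yaw)); return [[x+c*l[0]-s*l[1],y+s*l[0]+c*l[1],l[2]] for l in pts]
def panpolys(x,y,yaw,z0): return [T(x,y,yaw,circ(.058,z0+.045,.04)),T(x,y,yaw,circ(.058,z0,.04)),T(x,y,yaw,[[.006,.055,z0+.092],[.006,-.055,z0+.092],[-.006,-.055,z0+.092],[-.006,.055,z0+.092],[.006,.055,z0+.092]])]
E
python3 - <<'E'
from pan import *
go(.5378,.2028,.048,11)
for n in("scene","top"): cv2.imwrite(f'pics/{n}10.png',optics.snapshot(n)[:,:,::-1])
overlay('pics/scene10.png','pics/h2.png','scene',panpolys(.538,.203,10.5,.025),350,250,160,120,5)
crop('pics/scene10.png','pics/h3.png',350,250,160,120,5)
E
```

```text
shift [ 0.0109  0.0012 -0.0007] turn -0.0108 | tcp [0.5387 0.2017 0.0589] yaw 10.38 tilt [-1.0e+00 -8.0e-04 -5.3e-03] F [ 0.48  0.03 -2.24] gap 0.0108 t 9.85
```

View pics/h2.png

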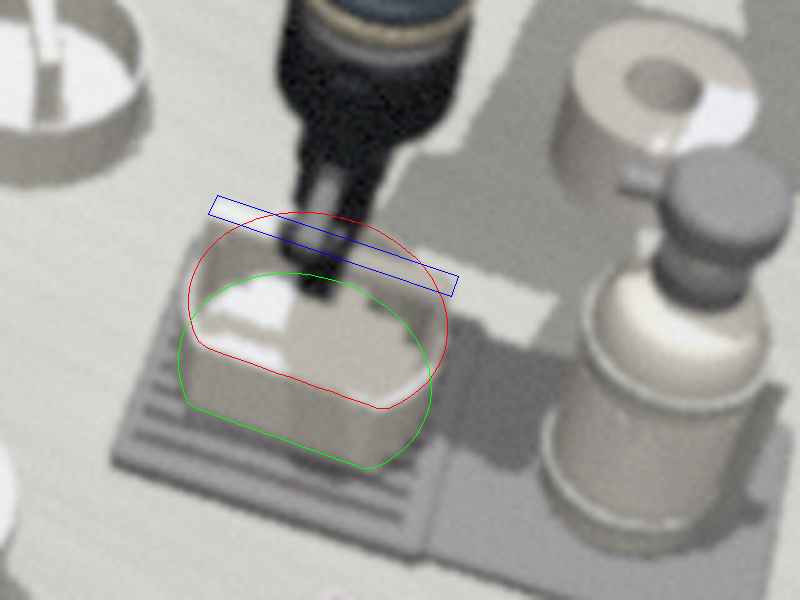

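View pics/top10.png

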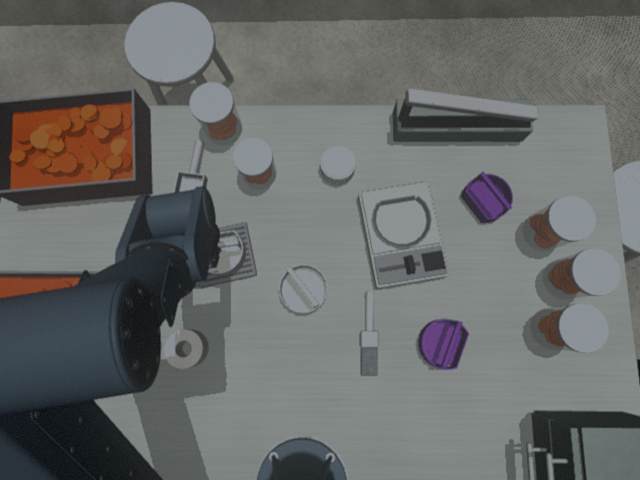

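The pan sits over the tray and matches the overlay to a couple of mm. Lowering slowly to find contact.

step_arm([
  [0.002, 0, 0, 0],
  [0.004, 0, 0, 0],
  [0.006, 0, 0, 0],
  [0.007, 0, 0, 0],
  [0.008, 0, 0, 0],
  [0.009, 0, 0, 0],
  [0.0095, 0, 0, 0],
])

```text
t: 10.53
tcp_pos: [0.539, 0.202, 0.05]
tool_rot: [-0.065, 0.706, 0.064, 0.703]
force: [0.2, -0.5, -3.7]
finger_gap: 0.131
```

```bash
python3 -c "
from h import *
go(.5378,.2028,.048,11)"
```

```text
shift [ 0.002   0.001  -0.0011] turn -0.0105 | tcp [0.539 0.202 0.05 ] yaw 10.4 tilt [-1.0e+00 -8.0e-04 -3.9e-03] F [ 0.2  -0.5  -3.68] gap 0.0112 t 10.53
```

step_arm([
  [0.0005, 0, 0, 0],
  [0.001, 0, 0, 0],
  [0.0015, 0, 0, 0],
  [0.002, 0, 0, 0],
  [0.0025, 0, 0, 0],
  [0.0025, 0, 0, 0],
])

```text
t: 11.03
tcp_pos: [0.5389, 0.2021, 0.0479]
tool_rot: [-0.065, 0.706, 0.064, 0.703]
force: [-1.6, 0.0, 1.3]
finger_gap: 0.128
```

```bash
python3 -c "
from h import *
go(.5378,.2028,.048,11)"
```

```text
shift [-0.0001  0.0009 -0.001 ] turn -0.0103 | tcp [0.5389 0.2021 0.0479] yaw 10.41 tilt [-1.0e+00 -8.0e-04 -3.9e-03] F [-1.64  0.04  1.34] gap 0.0109 t 11.03
```

There's contact at exactly the expected height (z force went from -3 to +1.3 N). Releasing.

step_arm([
  [0, 0, 0, 0],
  [0, 0, 0, 0],
  [0, 0, 0, 0],
  [0, 0, 0, 0],
  [0, 0, 0, 0],
], jaw=0.04)

```text
t: 11.45
tcp_pos: [0.5391, 0.2021, 0.048]
tool_rot: [-0.065, 0.705, 0.064, 0.703]
force: [1.0, -0.3, -1.0]
finger_gap: 0.469
```

step_arm([
  [-0.005, 0, 0, 0],
  [-0.02, 0, 0, 0],
  [-0.04, 0, 0, 0],
  [-0.07, 0, 0, 0],
  [-0.11, 0, 0, 0],
  [-0.15, 0, 0, 0],
  [-0.19, 0, 0, 0],
  [-0.2, 0, 0, 0],
])

```text
t: 12.12
tcp_pos: [0.5437, 0.2032, 0.2556]
tool_rot: [-0.064, 0.701, 0.064, 0.708]
force: [-0.0, -0.1, 1.3]
finger_gap: 0.473
```

```bash
python3 - <<'E'
from pan import *
a=np.radians(103.33)
print(.5378+.15*np.cos(a),.2028+.15*np.sin(a))
go(.5378+.15*np.cos(a),.2028+.15*np.sin(a),.25,13)
for n in("scene","top"): cv2.imwrite(f'pics/{n}11.png',optics.snapshot(n)[:,:,::-1])
crop('pics/scene11.png','pics/i1.png',350,220,160,150,4)
s=telemetry.sense()['tcp_pos'];print(w2px('scene',s))
E
```

```text
0.5032161108655511 0.348758742843093
shift [ 0.0054  0.1505 -0.0136] turn -0.0451 | tcp [0.5437 0.2032 0.2556] yaw 10.42 tilt [-0.9999 -0.001   0.0102] F [-0.03 -0.09  1.34] gap 0.0404 t 12.12
[424.40008188 256.9801433 ]
```

View pics/i1.png

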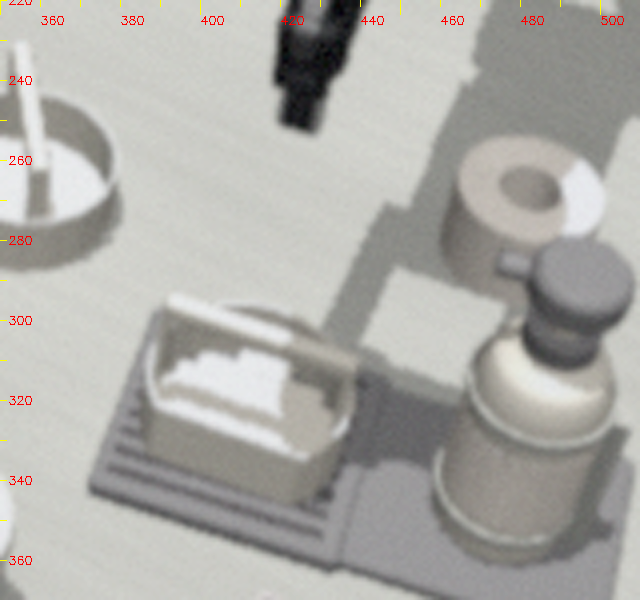

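View pics/top11.png

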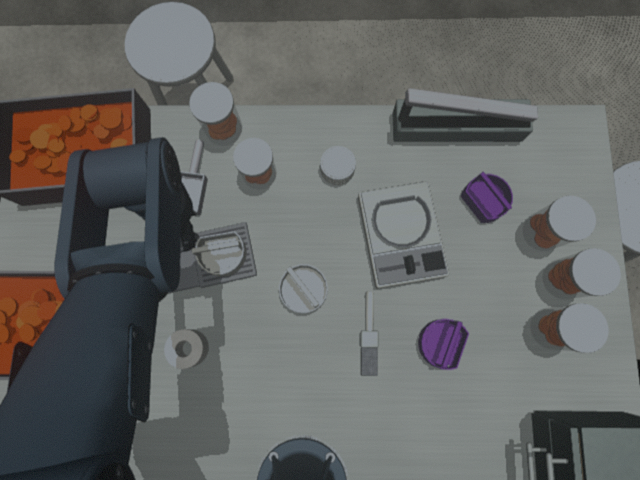

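The pan stands upright on the tray. I'm shutting the fingers and settling to re-check the tip offset before pressing.

step_arm([
  [0, 0, 0, 0],
  [0, 0, 0, 0],
  [0, 0, 0, 0],
  [-0.01, 0, 0, 0],
  [-0.02, 0, 0, 0],
  [-0.02, 0, 0, 0],
  [-0.02, 0, 0, 0],
  [-0.02, 0, 0, 0],
], jaw=0.0)

```text
t: 12.88
tcp_pos: [0.5418, 0.2028, 0.2719]
tool_rot: [-0.064, 0.702, 0.064, 0.706]
force: [0.9, 0.2, -0.2]
finger_gap: 0.004
```

```bash
python3 - <<'E'
from pan import *
go(.5032,.3488,.27,13)
cv2.imwrite('pics/scene12.png',optics.snapshot('scene')[:,:,::-1])
s=telemetry.sense();print(s['tcp_pos'],w2px('scene',s['tcp_pos']),s['qd'].round(3))
crop('pics/scene12.png','pics/i2.png',380,200,80,80,6)
E
```

```text
shift [ 0.0017  0.1506 -0.0116] turn -0.0453 | tcp [0.5418 0.2028 0.2719] yaw 10.41 tilt [-1.0e+00 -9.0e-04  4.9e-03] F [ 0.86  0.21 -0.22] gap 0.0003 t 12.88
[0.54159641 0.20274859 0.27156545] [425.97227328 250.02178263] [-0.001  0.003  0.005 -0.     0.    -0.001]
```

View pics/i2.png

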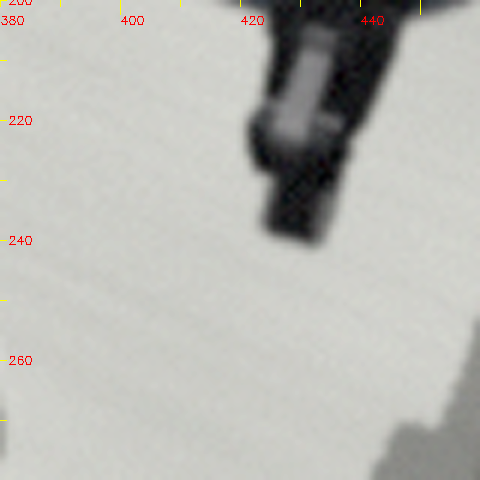

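The settled tip is at (427.5,239.5), while the reported TCP projects to (426,250). The real tip is consistently about 33 mm above the reported TCP, which agrees with the grasp, so I'll expect cap contact near reported z ≈ 0.188 and use force to find it.

step_arm([
  [0, 0.02, -0.002, 0],
  [0, 0.045, -0.004, 0],
  [0, 0.07, -0.006, 0],
  [0, 0.095, -0.008, 0],
  [0, 0.12, -0.01, 0],
  [0.01, 0.14, -0.012, 0],
  [0.03, 0.148, -0.012, 0],
  [0.04, 0.148, -0.012, 0],
])

```text
t: 13.6
tcp_pos: [0.5014, 0.3477, 0.2294]
tool_rot: [-0.065, 0.703, 0.065, 0.705]
force: [-0.4, -0.5, -0.5]
finger_gap: 0.001
```

step_arm([
  [0, 0, 0, 0],
  [0, 0, 0, 0],
])

```text
t: 13.77
tcp_pos: [0.5006, 0.3469, 0.2281]
tool_rot: [-0.066, 0.705, 0.064, 0.704]
force: [-0.3, -0.1, -0.1]
finger_gap: -0.003
```

```bash
python3 - <<'E'
from pan import *
go(.502,.346,.195,13)
for n in("scene","top"): cv2.imwrite(f'pics/{n}13.png',optics.snapshot(n)[:,:,::-1])
crop('pics/scene13.png','pics/j1.png',440,220,100,100,6)
crop('pics/top13.png','pics/j2.png',90,210,100,90,6)
E
```

```text
shift [ 0.0331 -0.0011  0.0013] turn -0.0425 | tcp [0.5006 0.3469 0.2281] yaw 10.56 tilt [-1.     -0.0019 -0.0017] F [-0.31 -0.14 -0.14] gap -0.0002 t 13.77
```

View pics/j1.png

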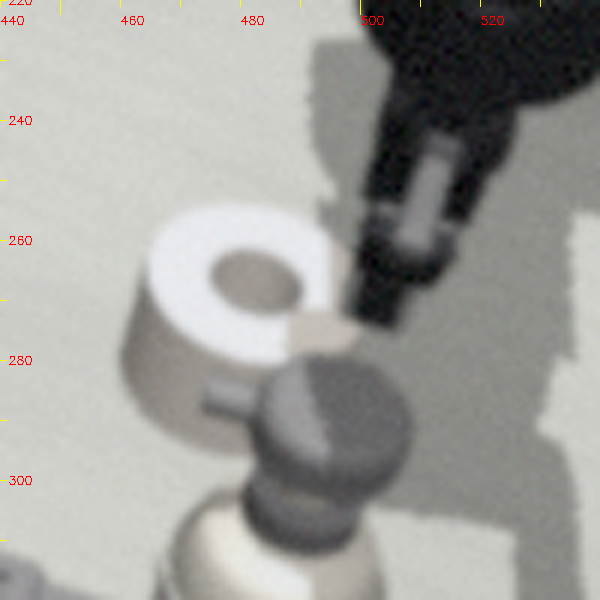

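View pics/j2.png

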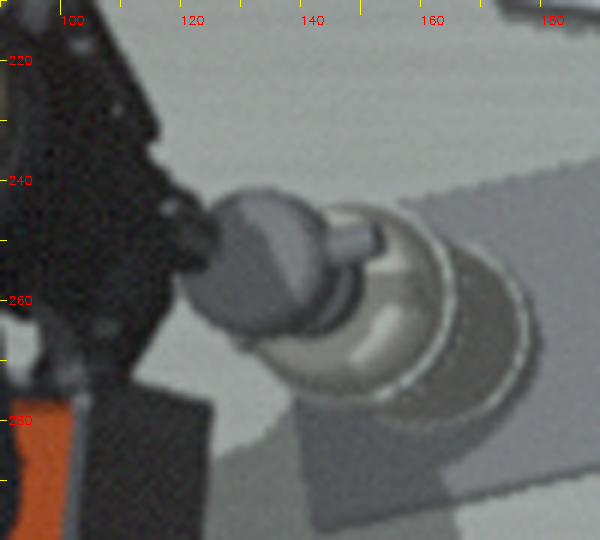

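```bash
python3 - <<'E'
from pan import *
def tri(a,b):
    r=lambda P: np.r_[w2px('scene',P)-a,w2px('top',P)-b]
    o=least_squares(r,[.5,.35,.24]);return o.x.round(4),o.fun.round(1)
print('tip',tri([502,273.5],[124.5,250.5]))
print('cap',tri([494.5,287],[132,252.5]))
print('tcp',w2px('scene',[.5006,.3469,.228]),w2px('top',[.5006,.3469,.228]))
E
```

```text
tip (array([0.5004, 0.3462, 0.256 ]), array([-1.6,  0.2, -1.5,  0.6]))
cap (array([0.5039, 0.3446, 0.2184]), array([-0.2,  0. , -0.2,  0.1]))
tcp [497.21520262 283.32371692] [128.62811968 253.37852953]
```

Triangulating with both cameras, the tip is at z≈0.256 against a reported 0.228. The cap top is at (0.504, 0.345, 0.218). Descending 30 mm, then pressing.

step_arm([
  [0, -0.002, 0.003, 0],
  [0.008, -0.002, 0.003, 0],
  [0.016, -0.002, 0.003, 0],
  [0.023, -0.002, 0.003, 0],
  [0.028, -0.002, 0.003, 0],
  [0.03, -0.002, 0.003, 0],
  [0.03, -0.002, 0.003, 0],
], grip_force=60)

```text
t: 14.45
tcp_pos: [0.5049, 0.3453, 0.1988]
tool_rot: [-0.065, 0.704, 0.064, 0.704]
force: [-0.2, -0.1, -0.9]
finger_gap: -0.0
```

step_arm([
  [0.004, 0, 0, 0],
  [0.007, 0, 0, 0],
  [0.01, 0, 0, 0],
  [0.012, 0, 0, 0],
  [0.014, 0, 0, 0],
])

```text
t: 14.87
tcp_pos: [0.5048, 0.3454, 0.185]
tool_rot: [-0.065, 0.704, 0.064, 0.704]
force: [-1.2, -0.8, 4.1]
finger_gap: -0.001
```

```bash
python3 -c "
from h import *
go(.504,.345,.173)"
```

```text
shift [ 0.012  -0.0002 -0.0009] turn 0 | tcp [0.5048 0.3454 0.185 ] yaw 10.52 tilt [-1.0e+00 -1.5e-03  3.0e-04] F [-1.22 -0.81  4.14] gap -0.0001 t 14.87
```

In contact at 4 N. Pressing on to the stop.

step_arm([
  [0.003, 0, 0, 0],
  [0.006, 0, 0, 0],
  [0.009, 0, 0, 0],
  [0.011, 0, 0, 0],
  [0.011, 0, 0, 0],
])

```text
t: 15.28
tcp_pos: [0.5049, 0.3454, 0.1749]
tool_rot: [-0.065, 0.704, 0.064, 0.705]
force: [-2.2, -0.8, 9.1]
finger_gap: 0.0
```

step_arm([
  [0.001, 0, 0, 0],
  [0.002, 0, 0, 0],
  [0.003, 0, 0, 0],
  [0.003, 0, 0, 0],
])

```text
t: 15.62
tcp_pos: [0.5049, 0.3454, 0.1733]
tool_rot: [-0.065, 0.703, 0.065, 0.705]
force: [-3.3, -1.5, 9.1]
finger_gap: -0.001
```

```bash
python3 -c "
from h import *
go(.504,.345,.173)"
```

```text
shift [ 0.0003 -0.0002 -0.001 ] turn 0 | tcp [0.5049 0.3454 0.1733] yaw 10.53 tilt [-1.     -0.0013  0.0017] F [-3.25 -1.51  9.11] gap -0.0 t 15.62
```

step_arm([
  [0.001, 0, 0, 0],
  [0.002, 0, 0, 0],
  [0.003, 0, 0, 0],
  [0.004, 0, 0, 0],
  [0.004, 0, 0, 0],
])

```text
t: 16.03
tcp_pos: [0.5049, 0.3454, 0.1709]
tool_rot: [-0.065, 0.703, 0.065, 0.705]
force: [-3.5, -2.4, 9.9]
finger_gap: -0.003
```

step_arm([
  [0.001, 0, 0, 0],
  [0.002, 0, 0, 0],
  [0.003, 0, 0, 0],
  [0.003, 0, 0, 0],
])

```text
t: 16.37
tcp_pos: [0.505, 0.3454, 0.1696]
tool_rot: [-0.065, 0.703, 0.065, 0.705]
force: [-3.0, -1.8, 11.5]
finger_gap: -0.001
```

```bash
python3 - <<'E'
from h import *
go(.504,.345,.173)
for n in("scene","top"): cv2.imwrite(f'pics/{n}14.png',optics.snapshot(n)[:,:,::-1])
crop('pics/scene14.png','pics/j3.png',440,220,100,100,6)
E
```

```text
shift [-0.0034 -0.0002 -0.001 ] turn 0 | tcp [0.505  0.3454 0.1696] yaw 10.55 tilt [-1.     -0.0012  0.0037] F [-3.   -1.83 11.45] gap -0.0001 t 16.37
```

View pics/j3.png

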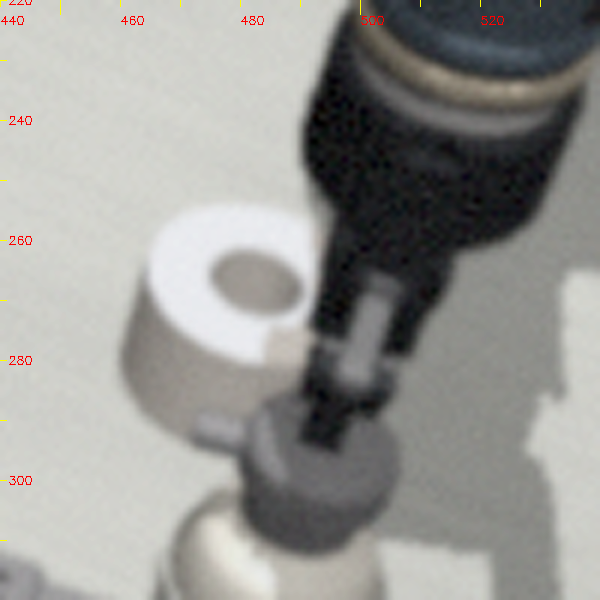

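The cap has dropped visibly, with its top now at about (493,293). I'll push a little more to be sure of the stop.

step_arm([
  [0.002, 0, 0, 0],
  [0.004, 0, 0, 0],
  [0.006, 0, 0, 0],
  [0.006, 0, 0, 0],
])

```text
t: 16.8
tcp_pos: [0.5052, 0.3455, 0.1693]
tool_rot: [-0.065, 0.702, 0.065, 0.706]
force: [-8.5, -4.6, 28.1]
finger_gap: -0.0
```

step_arm([
  [0.002, 0, 0, 0],
  [0.004, 0, 0, 0],
  [0.006, 0, 0, 0],
  [0.006, 0, 0, 0],
])

```text
t: 17.13
tcp_pos: [0.5054, 0.3455, 0.1693]
tool_rot: [-0.066, 0.701, 0.065, 0.707]
force: [-9.3, -4.8, 29.9]
finger_gap: 0.0
```

Hard stop reached: force rose to 28–30 N with no further travel. Retracting so the cap springs back.

step_arm([
  [-0.006, 0, 0, 0],
  [-0.012, 0, 0, 0],
  [-0.02, 0, 0, 0],
  [-0.03, 0, 0, 0],
  [-0.045, 0, 0, 0],
  [-0.065, 0, 0, 0],
  [-0.09, 0, 0, 0],
  [-0.095, 0, 0, 0],
])

```text
t: 17.8
tcp_pos: [0.5068, 0.3466, 0.2682]
tool_rot: [-0.065, 0.698, 0.066, 0.71]
force: [0.9, 0.8, 0.9]
finger_gap: -0.003
```

```bash
python3 - <<'E'
from h import *
go(.539,.202,.27,10.4)
for n in("scene","top"): cv2.imwrite(f'pics/{n}15.png',optics.snapshot(n)[:,:,::-1])
crop('pics/scene15.png','pics/j4.png',350,220,190,140,4)
crop('pics/top15.png','pics/j5.png',110,210,160,100,5)
E
```

```text
shift [-0.0019 -0.1481  0.005 ] turn 0.0039 | tcp [0.5068 0.3466 0.2682] yaw 10.62 tilt [-9.999e-01  7.000e-04  1.650e-02] F [0.85 0.76 0.93] gap -0.0003 t 17.8
```

View pics/j4.png

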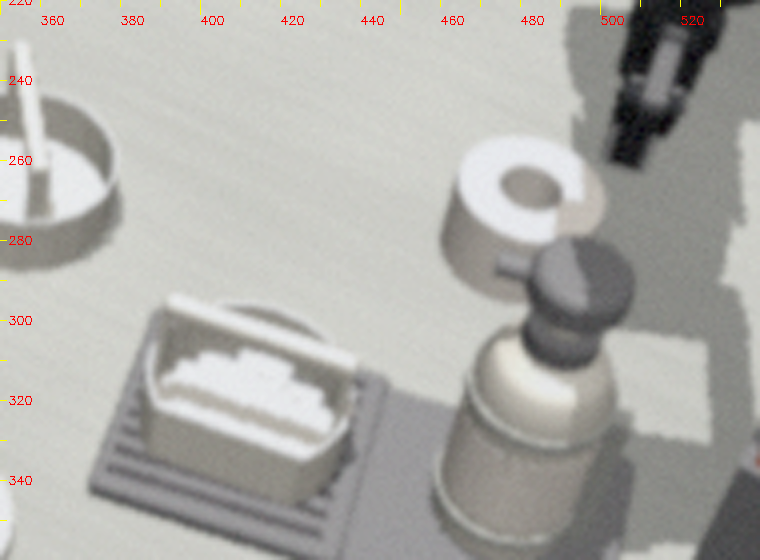

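View pics/j5.png

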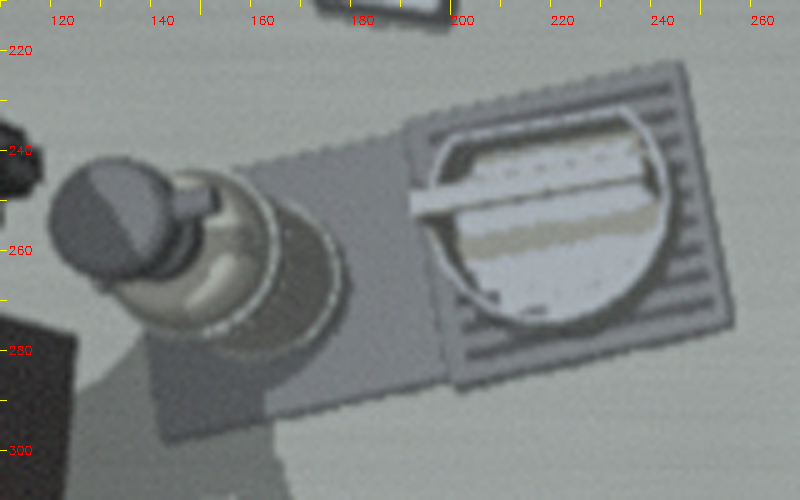

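The cap is back up at scene (495,287), same as before, and the pan stands on the tray. This is also a clear view of both pan and recess, so I'll fit the pan's pose here and the recess's in the same cameras to cancel bias.

```bash
python3 - <<'E'
from pan import *
overlay('pics/top15.png','pics/k1.png','top',panpolys(.539,.202,10.4,.015),180,210,90,90,6)
overlay('pics/scene15.png','pics/k2.png','scene',panpolys(.539,.202,10.4,.015),360,280,90,90,6)
def rec(x,y,yaw): return [T(x,y,yaw,circ(.061,.045,.043)),T(x,y,yaw,circ(.070,.059,.052))]
# initial recess guess : scale fit + 0.0255 along x
c=np.radians(9.5); X,Y=.5876+.0255*np.cos(c)-0,-.2411+.0255*np.sin(c);print(X,Y)
overlay('pics/top15.png','pics/k3.png','top',rec(X,Y,9.5),360,180,90,90,6)
overlay('pics/scene15.png','pics/k4.png','scene',rec(X,Y,9.5),195,210,90,90,6)
a=[cv2.imread(f'pics/k{i}.png') for i in (1,2,3,4)]
m=np.vstack([np.hstack(a[:2]),np.hstack(a[2:])]);
cv2.imwrite('pics/k12.png',cv2.resize(m[:540],(800,400)));cv2.imwrite('pics/k34.png',cv2.resize(m[540:],(800,400)))
E
```

```text
0.6127502828391994 -0.23689128605055274
```

View pics/k12.png

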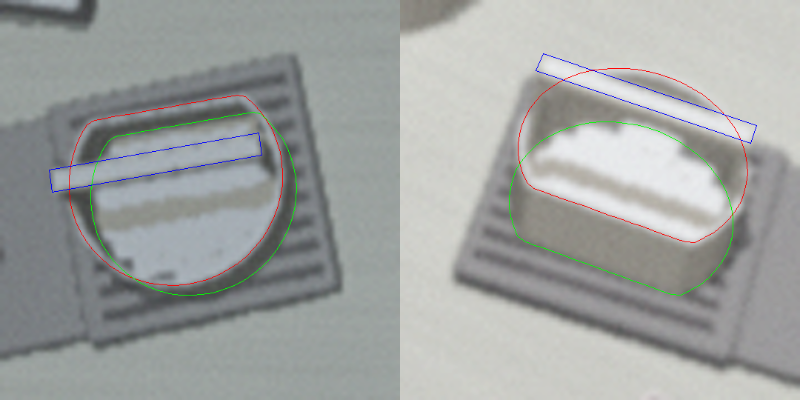

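View pics/k34.png

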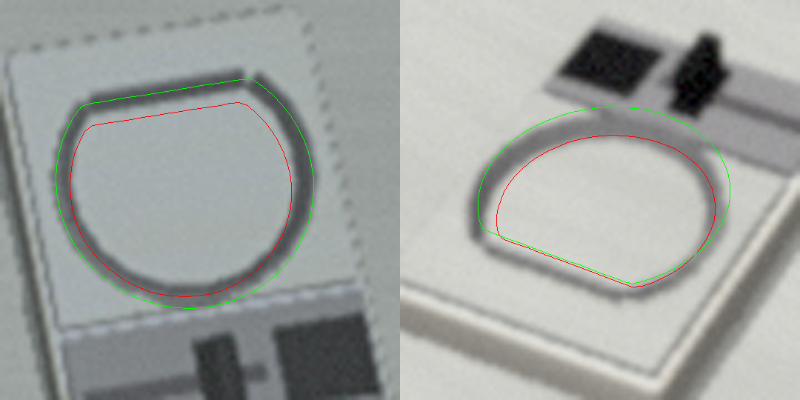

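The pan overlay fits within about 1 px. The recess is about 4–5 mm further in +x than my guess, so I'll refine it by fitting the dark rim band.

```bash
cat > rec.py <<'E'
from pan import *
from scipy.optimize import minimize
def fitrec(n,src,x0,off,ro=.070,fo=.052):
    x,y,w,h=off;s=8
    g=cv2.cvtColor(cv2.imread(src),cv2.COLOR_BGR2GRAY)[y:y+h,x:x+w]
    g=cv2.resize(g,None,fx=s,fy=s,interpolation=cv2.INTER_CUBIC).astype(float)
    P=lambda pts:np.array([(w2px(n,a)+.5-[x,y])*s for a in pts])
    def m(poly):
        k=np.zeros(g.shape,np.uint8);cv2.fillPoly(k,[(P(poly)*16).round().astype(np.int32)],255,cv2.LINE_8,4);return k>0
    def cost(p):
        a,b,c=p[0]/1000,p[1]/1000,p[2]
        inn=m(T(a,b,c,circ(.061,.045,.043)));out=m(T(a,b,c,circ(ro,.059,fo)));
        big=m(T(a,b,c,circ(ro+.006,.059,fo+.006)));sm=m(T(a,b,c,circ(.055,.045,.037)))
        return g[out&~inn].mean()-.5*g[big&~out].mean()-.5*g[inn&~sm].mean()
    best=min((minimize(cost,[x0[0]*1000+i,x0[1]*1000+j,x0[2]],method='Nelder-Mead',options=dict(initial_simplex=np.array([x0[0]*1000+i,x0[1]*1000+j,x0[2]])+[[0,0,0],[4,0,0],[0,4,0],[0,0,4]])) for i in(-2,2) for j in (-2,2)),key=lambda r:r.fun)
    print(n,ro,best.x.round(2),round(best.fun,2));return best.x
E
python3 - <<'E'
from rec import *
for ro,fo in((.070,.052),(.068,.050)): r=fitrec('top','pics/top15.png',(.617,-.237,9.5),(355,175,95,95),ro,fo)
rr=fitrec('scene','pics/scene15.png',(.62,-.237,9.5),(190,205,95,95))
def rec(x,y,yaw): return [T(x,y,yaw,circ(.061,.045,.043)),T(x,y,yaw,circ(.070,.059,.052))]
overlay('pics/top15.png','pics/k3.png','top',rec(r[0]/1e3,r[1]/1e3,r[2]),360,180,90,90,4)
overlay('pics/scene15.png','pics/k4.png','scene',rec(rr[0]/1e3,rr[1]/1e3,rr[2]),195,210,90,90,4)
cv2.imwrite('pics/k34b.png',np.hstack([cv2.imread('pics/k3.png'),cv2.imread('pics/k4.png')]))
E
```

```text
Traceback (most recent call last):
  File "rec.py", line 15, in fitrec
    best=min((minimize(cost,[x0[0]*1000+i,x0[1]*1000+j,x0[2]],method='Nelder-Mead',options=dict(initial_simplex=np.array([x0[0]*1000+i,x0[1]*1000+j,x0[2]])+[[0,0,0],[4,0,0],[0,4,0],[0,0,4]])) for i in(-2,2) for j in (-2,2)),key=lambda r:r.fun)
  File "rec.py", line 15, in <genexpr>
    best=min((minimize(cost,[x0[0]*1000+i,x0[1]*1000+j,x0[2]],method='Nelder-Mead',options=dict(initial_simplex=np.array([x0[0]*1000+i,x0[1]*1000+j,x0[2]])+[[0,0,0],[4,0,0],[0,4,0],[0,0,4]])) for i in(-2,2) for j in (-2,2)),key=lambda r:r.fun)
              ~~~~~~~~^^^^^^^^^^^^^^^^^^^^^^^^^^^^^^^^^^^^^^^^^^^^^^^^^^^^^^^^^^^^^^^^^^^^^^^^^^^^^^^^^^^^^^^^^^^^^^^^^^^^^^^^^^^^^^^^^^^^^^^^^^^^^^^^^^^^^^^^^^^^^^^^^^^^^^^^^^^^^^^^^^^^^^^^^
  File "rec.py", line 12, in cost
    inn=m(T(a,b,c,circ(.061,.045,.043)));out=m(T(a,b,c,circ(ro,.059,fo)));
                                             ~^^^^^^^^^^^^^^^^^^^^^^^^^^^
  File "rec.py", line 9, in m
    k=np.zeros(g.shape,np.uint8);cv2.fillPoly(k,[(P(poly)*16).round().astype(np.int32)],255,cv2.LINE_8,4);return k>0
                                                  ~^^^^^^
  File "rec.py", line 7, in <lambda>
    P=lambda pts:np.array([(w2px(n,a)+.5-[x,y])*s for a in pts])
                            ~~~~^^^^^
  File "h.py", line 8, in w2px
    p=optics.camera_params(n);Rm=R.from_quat(p['attitude']).as_matrix()
ValueError: time passes only in moves, steps and waits
```

```bash
sed -i 's/^from station import telemetry, optics/from station import telemetry, optics\nimport functools\n@functools.lru_cache\ndef _cp(n): return optics.camera_params(n)/; s/p=optics.camera_params(n)/p=_cp(n)/' h.py
timeout 400 python3 - <<'E'
from rec import *
for ro,fo in((.070,.052),(.068,.050)): r=fitrec('top','pics/top15.png',(.617,-.237,9.5),(355,175,95,95),ro,fo)
rr=fitrec('scene','pics/scene15.png',(.62,-.237,9.5),(190,205,95,95))
def rec(x,y,yaw): return [T(x,y,yaw,circ(.061,.045,.043)),T(x,y,yaw,circ(.070,.059,.052))]
overlay('pics/top15.png','pics/k3.png','top',rec(r[0]/1e3,r[1]/1e3,r[2]),360,180,90,90,4)
overlay('pics/scene15.png','pics/k4.png','scene',rec(rr[0]/1e3,rr[1]/1e3,rr[2]),195,210,90,90,4)
cv2.imwrite('pics/k34b.png',np.hstack([cv2.imread('pics/k3.png'),cv2.imread('pics/k4.png')]))
E
```

```text
top 0.07 [ 618.8  -238.25   10.35] -43.32
top 0.068 [ 619.24 -238.73    9.73] -40.5
scene 0.07 [ 617.68 -239.6    16.73] -36.6
```

View pics/k34b.png

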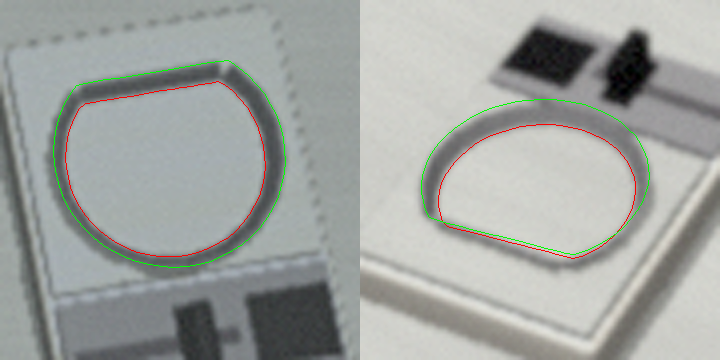

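The top fit gives the recess at (0.619, -0.238) with yaw about 10°. Going back over the pan to regrasp it.

step_arm([
  [0, -0.02, 0.001, 0],
  [0, -0.045, 0.002, 0],
  [0, -0.07, 0.002, 0],
  [0, -0.095, 0.003, 0],
  [0, -0.12, 0.004, 0],
  [0, -0.14, 0.005, 0],
  [0, -0.148, 0.005, 0],
  [0, -0.148, 0.005, 0],
], jaw=0.04)

```text
t: 18.57
tcp_pos: [0.5373, 0.1997, 0.2641]
tool_rot: [-0.064, 0.701, 0.065, 0.708]
force: [0.2, -0.0, -0.1]
finger_gap: 0.468
```

step_arm([
  [0.03, 0, 0, 0],
  [0.065, 0, 0, 0],
  [0.1, 0, 0, 0],
  [0.13, 0, 0, 0],
  [0.15, 0, 0, 0],
  [0.155, 0, 0, 0],
  [0.155, 0, 0, 0],
  [0.155, 0, 0, 0],
])

```text
t: 19.23
tcp_pos: [0.5392, 0.2009, 0.1094]
tool_rot: [-0.064, 0.7, 0.065, 0.708]
force: [-0.0, 0.6, 0.9]
finger_gap: 0.471
```

```bash
python3 - <<'E'
from pan import *
go(.539,.202,.048,10.4)
cv2.imwrite('pics/scene16.png',optics.snapshot('scene')[:,:,::-1])
crop('pics/scene16.png','pics/l1.png',350,230,130,120,5)
E
```

```text
shift [ 0.0614  0.0011 -0.0006] turn 0.0018 | tcp [0.5392 0.2009 0.1094] yaw 10.5 tilt [-0.9999 -0.      0.0104] F [-0.03  0.65  0.92] gap 0.0402 t 19.23
```

View pics/l1.png

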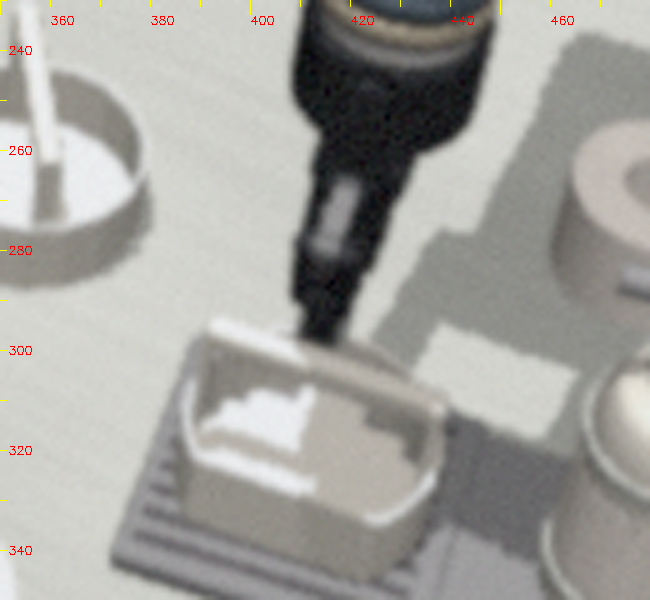

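step_arm([
  [0.015, 0.001, 0, 0],
  [0.03, 0.001, 0, 0],
  [0.043, 0.001, 0, 0],
  [0.053, 0.001, 0, 0],
  [0.06, 0.001, 0, 0],
  [0.0615, 0.001, 0, 0],
  [0.0615, 0.001, 0, 0],
  [0.0615, 0.001, 0, 0],
])

```text
t: 19.95
tcp_pos: [0.5411, 0.2021, 0.0495]
tool_rot: [-0.064, 0.699, 0.065, 0.709]
force: [0.2, 0.0, -0.5]
finger_gap: 0.47
```

```bash
python3 - <<'E'
from pan import *
go(.539,.202,.048,10.4)
cv2.imwrite('pics/scene17.png',optics.snapshot('scene')[:,:,::-1])
crop('pics/scene17.png','pics/l2.png',350,230,130,120,5)
E
```

```text
shift [ 0.0014  0.0003 -0.0021] turn 0.0017 | tcp [0.5411 0.2021 0.0495] yaw 10.5 tilt [-9.999e-01 -2.000e-04  1.380e-02] F [ 0.2   0.03 -0.54] gap 0.0402 t 19.95
```

View pics/l2.png

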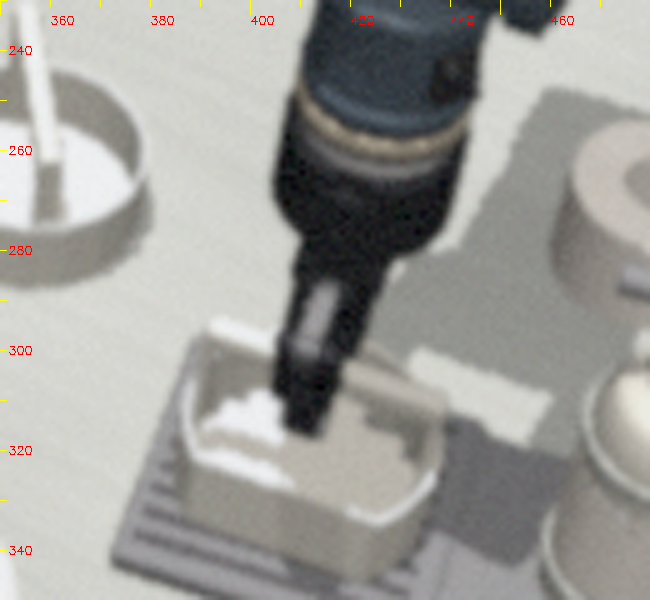

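step_arm([
  [0.001, 0, -0.002, 0],
  [0.0015, 0, -0.002, 0],
  [0.0015, 0, -0.002, 0],
  [0.0015, 0, -0.002, 0],
  [0.0015, 0, -0.002, 0],
  [0.0015, 0, -0.002, 0],
  [0.0015, 0, -0.002, 0],
], jaw=0.0, grip_force=60)

```text
t: 20.58
tcp_pos: [0.5394, 0.2019, 0.0484]
tool_rot: [-0.064, 0.699, 0.065, 0.709]
force: [-0.7, 1.2, 3.5]
finger_gap: 0.126
```

step_arm([
  [-0.002, 0, 0, 0],
  [-0.006, 0, 0, 0],
  [-0.012, 0, 0, 0],
  [-0.02, 0, 0, 0],
  [-0.03, 0, 0, 0],
  [-0.042, 0, 0, 0],
  [-0.05, 0, 0, 0],
  [-0.05, 0, 0, 0],
])

```text
t: 21.25
tcp_pos: [0.5404, 0.202, 0.1009]
tool_rot: [-0.064, 0.697, 0.065, 0.711]
force: [0.2, -0.2, -3.0]
finger_gap: 0.126
```

```bash
python3 - <<'E'
from pan import *
go(.619,-.238,.18,10)
cv2.imwrite('pics/scene18.png',optics.snapshot('scene')[:,:,::-1])
crop('pics/scene18.png','pics/l3.png',350,230,130,120,5)
E
```

```text
shift [-0.0791 -0.447  -0.0013] turn 0.0086 | tcp [0.5404 0.202  0.1009] yaw 10.5 tilt [-9.998e-01 -1.000e-04  1.940e-02] F [ 0.24 -0.23 -2.98] gap 0.0108 t 21.25
```

View pics/l3.png

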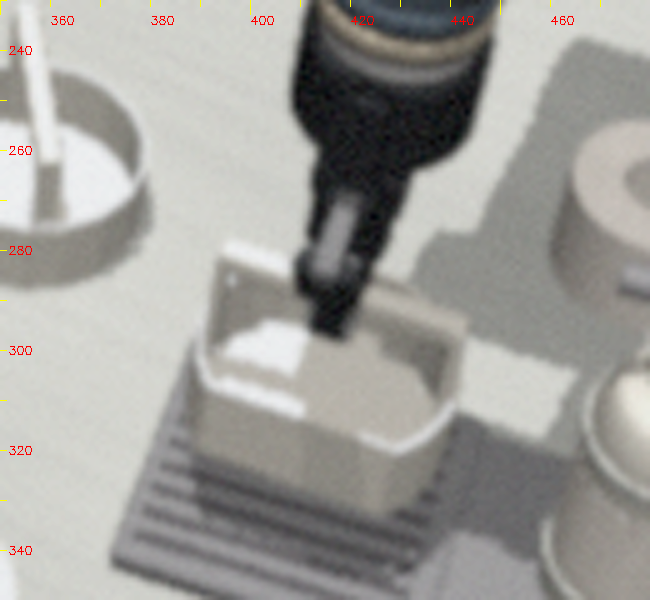

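Regrasped and lifted cleanly. Carrying it over to the scale.

step_arm([
  [-0.02, -0.003, 0, 0],
  [-0.045, -0.012, 0, 0],
  [-0.065, -0.03, 0, 0],
  [-0.078, -0.055, 0, 0],
  [-0.079, -0.085, 0, 0],
  [-0.079, -0.115, 0, 0],
  [-0.079, -0.145, 0, 0],
  [-0.079, -0.175, 0, 0],
])

```text
t: 21.97
tcp_pos: [0.5696, 0.0284, 0.1785]
tool_rot: [-0.064, 0.698, 0.065, 0.71]
force: [1.4, -0.2, -2.6]
finger_gap: 0.128
```

```bash
python3 - <<'E'
from pan import *
go(.619,-.238,.17,10)
E
```

```text
shift [ 8.400e-03 -2.709e-01 -2.000e-04] turn 0.0089 | tcp [0.5696 0.0284 0.1785] yaw 10.51 tilt [-9.999e-01  3.000e-04  1.670e-02] F [ 1.37 -0.15 -2.56] gap 0.0109 t 21.97
```

step_arm([
  [0, -0.035, 0, 0],
  [0, -0.07, 0, 0],
  [0, -0.105, 0, 0],
  [0, -0.14, 0, 0],
  [0, -0.175, 0, 0.003],
  [0, -0.205, 0, 0.006],
  [0, -0.23, 0, 0.009],
  [0, -0.245, 0, 0.009],
])

```text
t: 22.63
tcp_pos: [0.6143, -0.2159, 0.1776]
tool_rot: [-0.06, 0.699, 0.061, 0.71]
force: [0.3, -0.4, -2.9]
finger_gap: 0.129
```

step_arm([
  [0, -0.015, 0, 0],
  [0, -0.018, 0, 0],
  [0, -0.018, 0, 0],
  [0, -0.018, 0, 0],
])

```text
t: 22.97
tcp_pos: [0.6168, -0.232, 0.1771]
tool_rot: [-0.06, 0.699, 0.062, 0.71]
force: [-0.3, -0.7, -3.3]
finger_gap: 0.128
```

```bash
python3 - <<'E'
from pan import *
go(.619,-.238,.1,10)
E
```

```text
shift [ 0.0771 -0.0064 -0.    ] turn -0.002 | tcp [ 0.6168 -0.232   0.1771] yaw 9.89 tilt [-0.9999  0.0017  0.015 ] F [-0.33 -0.65 -3.31] gap 0.011 t 22.97
```

step_arm([
  [0.015, -0.003, 0, 0],
  [0.03, -0.006, 0, 0],
  [0.045, -0.0065, 0, 0],
  [0.058, -0.0065, 0, 0],
  [0.068, -0.0065, 0, 0],
  [0.072, -0.0065, 0, 0],
  [0.072, -0.0065, 0, 0],
  [0.072, -0.0065, 0, 0],
])

```text
t: 23.63
tcp_pos: [0.6193, -0.2375, 0.1055]
tool_rot: [-0.06, 0.699, 0.062, 0.71]
force: [0.5, 0.1, -3.1]
finger_gap: 0.126
```

```bash
python3 - <<'E'
from pan import *
go(.619,-.238,.078,10)
for n in("scene","top"): cv2.imwrite(f'pics/{n}19.png',optics.snapshot(n)[:,:,::-1])
p=telemetry.sense()['tcp_pos'];z0=p[2]-.033
overlay('pics/scene19.png','pics/m1.png','scene',panpolys(p[0],p[1],10,z0)+[T(.619,-.238,10,circ(.07,.059,.052))],180,180,130,120,5)
crop('pics/scene19.png','pics/m1b.png',180,180,130,120,5)
crop('pics/top19.png','pics/m2.png',340,160,130,130,4)
E
```

```text
shift [ 0.0275 -0.0004 -0.0008] turn -0.0011 | tcp [ 0.6193 -0.2375  0.1055] yaw 9.94 tilt [-0.9999  0.0016  0.0153] F [ 0.54  0.09 -3.08] gap 0.0107 t 23.63
```

View pics/m1.png

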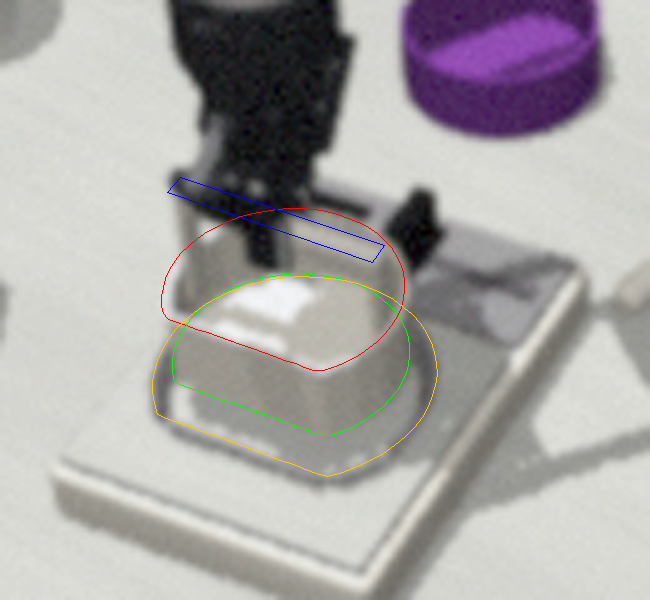

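View pics/m2.png

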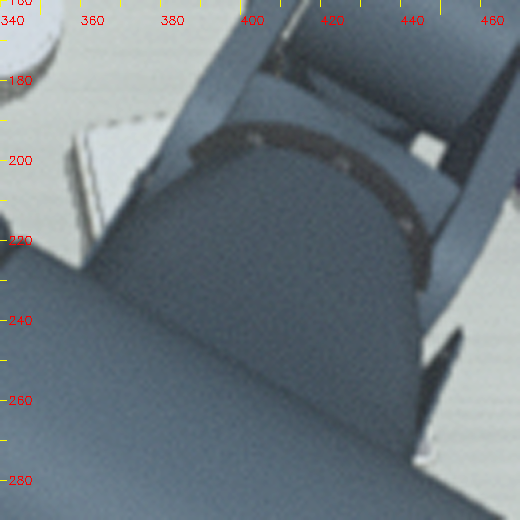

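```bash
python3 - <<'E'
from pan import *
p=telemetry.sense()['tcp_pos'];z0=p[2]-.033
overlay('pics/scene19.png','pics/m3.png','scene',panpolys(p[0],p[1],10,z0)[:2]+[T(.619,-.238,10,circ(.07,.059,.052)),T(.619,-.238,10,circ(.061,.045,.043))],205,215,65,70,8)
crop('pics/scene19.png','pics/m4.png',205,215,65,70,8)
cv2.imwrite('pics/m5.png',cv2.resize(np.hstack([cv2.imread('pics/m3.png'),cv2.imread('pics/m4.png')]),(800,431)))
E
```

```text
(no output)
```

View pics/m4.png

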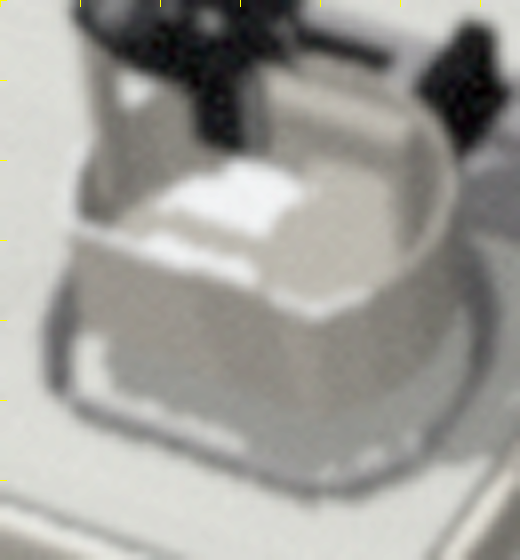

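View pics/m3.png

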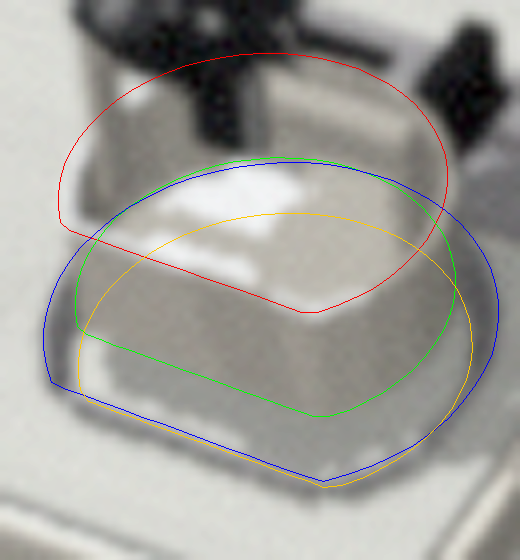

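Comparing pan and rim in the scene crop, the recess sits about 2–4 mm further +x than the pan, while the top fit says about 0. I'll split the difference with +2 mm and lower slowly, watching for side forces.

step_arm([
  [0.003, 0, 0.001, 0],
  [0.006, 0, 0.002, 0],
  [0.009, 0, 0.002, 0],
  [0.012, 0, 0.002, 0],
  [0.014, 0, 0.002, 0],
  [0.015, 0, 0.002, 0],
  [0.015, 0, 0.002, 0],
  [0.015, 0, 0.002, 0],
])

```text
t: 24.4
tcp_pos: [0.6219, -0.2379, 0.0911]
tool_rot: [-0.06, 0.699, 0.062, 0.71]
force: [0.0, 0.1, -2.8]
finger_gap: 0.123
```

```bash
python3 - <<'E'
from pan import *
go(.621,-.238,.078,10)
for n in("scene",): cv2.imwrite(f'pics/{n}20.png',optics.snapshot(n)[:,:,::-1])
crop('pics/scene20.png','pics/m6.png',205,215,65,70,8)
E
```

```text
shift [ 0.0131  0.     -0.0011] turn -0.0017 | tcp [ 0.6219 -0.2379  0.0911] yaw 9.9 tilt [-9.999e-01  5.000e-04  1.640e-02] F [ 0.04  0.11 -2.78] gap 0.0105 t 24.4
```

View pics/m6.png

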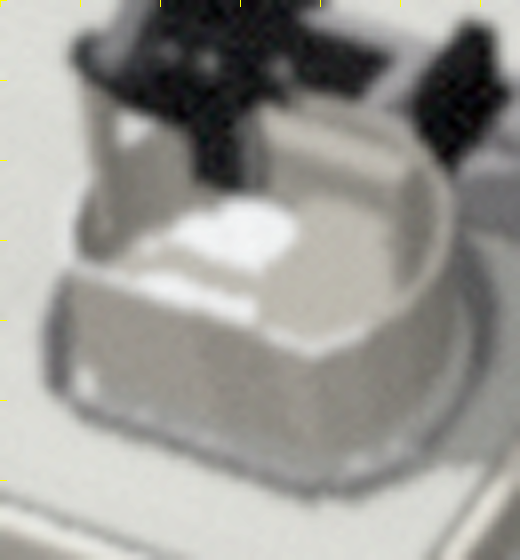

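step_arm([
  [0.002, 0, -0.001, 0],
  [0.004, 0, -0.001, 0],
  [0.006, 0, -0.001, 0],
  [0.007, 0, -0.001, 0],
  [0.008, 0, -0.001, 0],
  [0.008, 0, -0.001, 0],
])

```text
t: 24.95
tcp_pos: [0.621, -0.238, 0.0828]
tool_rot: [-0.06, 0.699, 0.062, 0.71]
force: [0.7, 0.3, -3.1]
finger_gap: 0.123
```

step_arm([
  [0.001, 0, 0, 0],
  [0.002, 0, 0, 0],
  [0.003, 0, 0, 0],
  [0.0035, 0, 0, 0],
  [0.0035, 0, 0, 0],
])

```text
t: 25.37
tcp_pos: [0.621, -0.2379, 0.0792]
tool_rot: [-0.06, 0.699, 0.062, 0.71]
force: [-0.2, -0.1, -2.5]
finger_gap: 0.128
```

```bash
python3 - <<'E'
from pan import *
go(.621,-.238,.078,10)
print(telemetry.sense()['ft_torque'].round(3))
for n in("scene",): cv2.imwrite(f'pics/{n}21.png',optics.snapshot(n)[:,:,::-1])
crop('pics/scene21.png','pics/m7.png',205,215,65,70,8)
E
```

```text
shift [ 0.0012 -0.0001  0.    ] turn -0.0017 | tcp [ 0.621  -0.2379  0.0792] yaw 9.9 tilt [-9.999e-01  9.000e-04  1.600e-02] F [-0.18 -0.07 -2.47] gap 0.0109 t 25.37
[0.039 0.073 0.014]
```

View pics/m7.png

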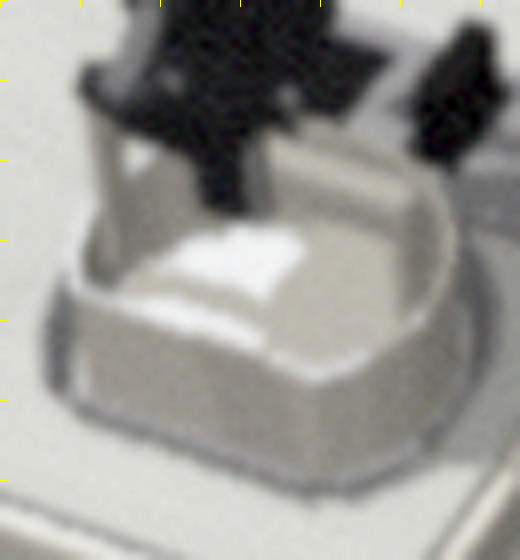

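The pan goes into the rim freely. Now the last millimetres, gently.

step_arm([
  [0.0005, 0, 0, 0],
  [0.001, 0, 0, 0],
  [0.0015, 0, 0, 0],
  [0.002, 0, 0, 0],
  [0.002, 0, 0, 0],
])

```text
t: 25.83
tcp_pos: [0.622, -0.238, 0.0785]
tool_rot: [-0.061, 0.698, 0.062, 0.711]
force: [0.8, 1.6, 4.2]
finger_gap: 0.132
```

```bash
python3 - <<'E'
from pan import *
go(.621,-.238,.078,10)
E
```

```text
shift [ 0.0005  0.0001 -0.001 ] turn -0.0016 | tcp [ 0.622  -0.238   0.0785] yaw 9.91 tilt [-9.998e-01 -2.000e-04  1.800e-02] F [0.78 1.6  4.18] gap 0.0112 t 25.83
```

Contact came at 0.0785. The grasp on the tray was at 0.0484 with the pan's underside at 0.015, so the recess floor should be reached at 0.0784 and the pan is fully seated. Releasing.

step_arm([
  [0, 0, 0, 0],
  [0, 0, 0, 0],
  [0, 0, 0, 0],
  [0, 0, 0, 0],
  [0, 0, 0, 0],
], jaw=0.04)

```text
t: 26.25
tcp_pos: [0.6217, -0.238, 0.0782]
tool_rot: [-0.06, 0.698, 0.062, 0.711]
force: [-0.3, -0.1, 0.7]
finger_gap: 0.47
```

step_arm([
  [-0.005, 0, 0, 0],
  [-0.02, 0, 0, 0],
  [-0.04, 0, 0, 0],
  [-0.07, 0, 0, 0],
  [-0.1, 0, 0, 0],
  [-0.125, 0, 0, 0],
  [-0.13, 0, 0, 0],
  [-0.13, 0, 0, 0],
])

```text
t: 26.92
tcp_pos: [0.6209, -0.2393, 0.2111]
tool_rot: [-0.062, 0.697, 0.06, 0.712]
force: [0.6, -0.4, -0.8]
finger_gap: 0.472
```

```bash
python3 - <<'E'
from pan import *
go(.5,-.25,.2,10)
for n in("scene","top"): cv2.imwrite(f'pics/{n}22.png',optics.snapshot(n)[:,:,::-1])
crop('pics/scene22.png','pics/n1.png',190,200,115,110,6)
E
```

```text
shift [ 0.0084  0.0103 -0.1211] turn -0.0017 | tcp [ 0.6209 -0.2393  0.2111] yaw 9.9 tilt [-0.9998 -0.0038  0.022 ] F [ 0.57 -0.4  -0.8 ] gap 0.0403 t 26.92
```

View pics/n1.png

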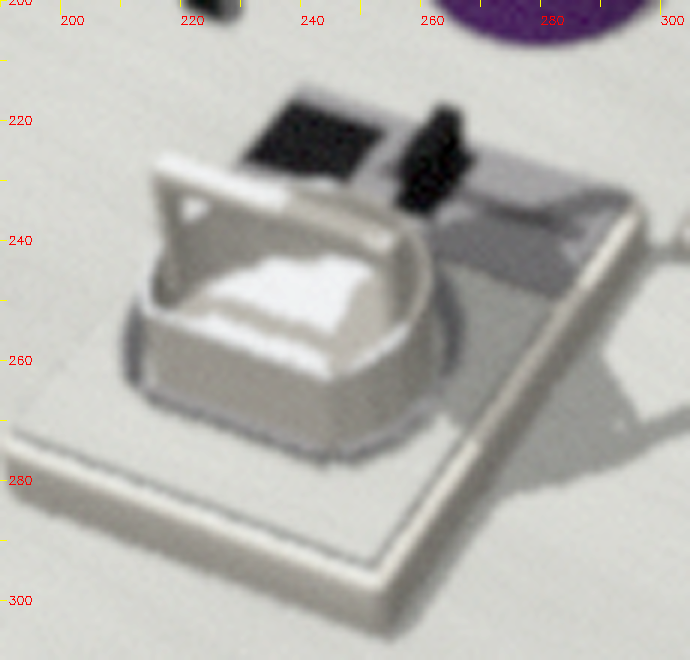

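View pics/top22.png

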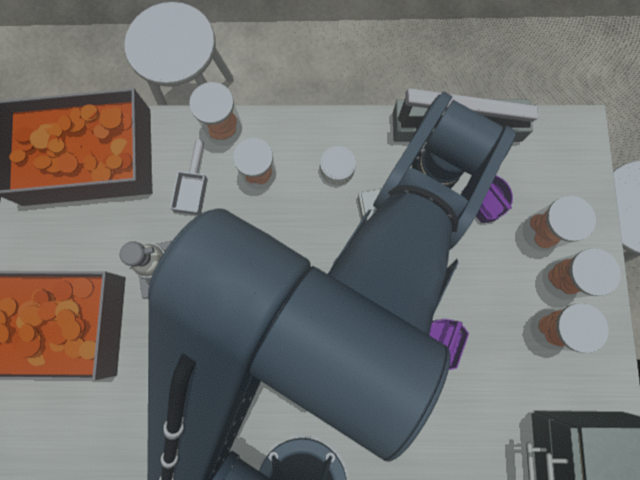

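The pan sits fully down in the recess, with flat matching flat (rim even all round, near edge at about (235,272)). Next I'll locate the switch, using the unobstructed first pictures.

```bash
python3 - <<'E'
from pan import *
X,Y,yaw=.619,-.238,10
def box(cx,cy,z): return [[cx+a*.02,cy+b*.007,z] for a,b in((1,1),(1,-1),(-1,-1),(-1,1),(1,1))]
for cy in (-.02,):
    polys=[T(X,Y,yaw,box(-.114,cy,.077)),T(X,Y,yaw,box(-.114,cy,.045)),T(X,Y,yaw,box(-.114,cy+.05,.077))]
    overlay('pics/top15.png','pics/p1.png','top',polys,365,235,90,60,7)
    overlay('pics/scene15.png','pics/p2.png','scene',polys,225,200,80,60,7)
a=cv2.imread('pics/p1.png');b=cv2.imread('pics/p2.png');m=np.hstack([a,b]);cv2.imwrite('pics/p.png',cv2.resize(m,(800,int(800/m.shape[1]*m.shape[0]))))
print(T(X,Y,yaw,[[-.114,-.02,.07]]))
E
```

```text
[[np.float64(0.5102048797099469), np.float64(-0.2774920473142742), 0.07]]
```

View pics/p.png

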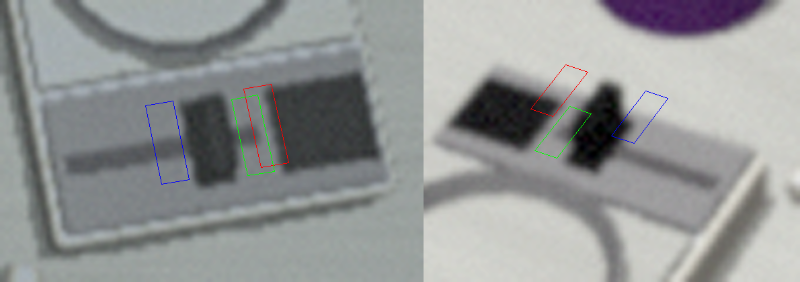

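The switch's start is at about local (-0.118, +0.003) in the scale frame. I'm going to its -y side with shut fingers, staying high until clear of the pan.

```bash
python3 - <<'E'
from pan import *
go(.509,-.293,.15,10)
E
```

```text
shift [ 0.0553 -0.0353 -0.1184] turn -0.0019 | tcp [ 0.6187 -0.238   0.2073] yaw 9.89 tilt [-0.9999  0.0011  0.0163] F [-1.12 -0.06 -0.44] gap 0.0398 t 27.02
```

step_arm([
  [0, -0.008, -0.025, 0],
  [0, -0.016, -0.05, 0],
  [0, -0.024, -0.08, 0],
  [0, -0.032, -0.105, 0],
  [0, -0.035, -0.118, 0],
  [0.02, -0.035, -0.118, 0],
  [0.05, -0.035, -0.118, 0],
  [0.06, -0.035, -0.118, 0],
], jaw=0.0)

```text
t: 27.68
tcp_pos: [0.5069, -0.2906, 0.141]
tool_rot: [-0.058, 0.701, 0.064, 0.708]
force: [0.1, 1.1, -0.3]
finger_gap: 0.006
```

step_arm([
  [0.01, 0, 0, 0],
  [0.03, 0, 0, 0],
  [0.05, 0, 0, 0],
  [0.06, 0, 0, 0],
  [0.06, 0, 0, 0],
  [0.06, 0, 0, 0],
])

```text
t: 28.18
tcp_pos: [0.5077, -0.2897, 0.0806]
tool_rot: [-0.057, 0.701, 0.064, 0.708]
force: [0.4, -0.6, -0.3]
finger_gap: 0.0
```

```bash
python3 - <<'E'
from pan import *
go(.509,-.293,.03,10)
for n in("scene","top"): cv2.imwrite(f'pics/{n}23.png',optics.snapshot(n)[:,:,::-1])
crop('pics/scene23.png','pics/q1.png',190,170,120,120,6)
E
```

```text
shift [ 0.0506 -0.0039  0.0002] turn -0.0024 | tcp [ 0.5077 -0.2897  0.0806] yaw 9.86 tilt [-0.9999  0.0086  0.0108] F [ 0.42 -0.6  -0.34] gap 0.0 t 28.18
```

View pics/q1.png

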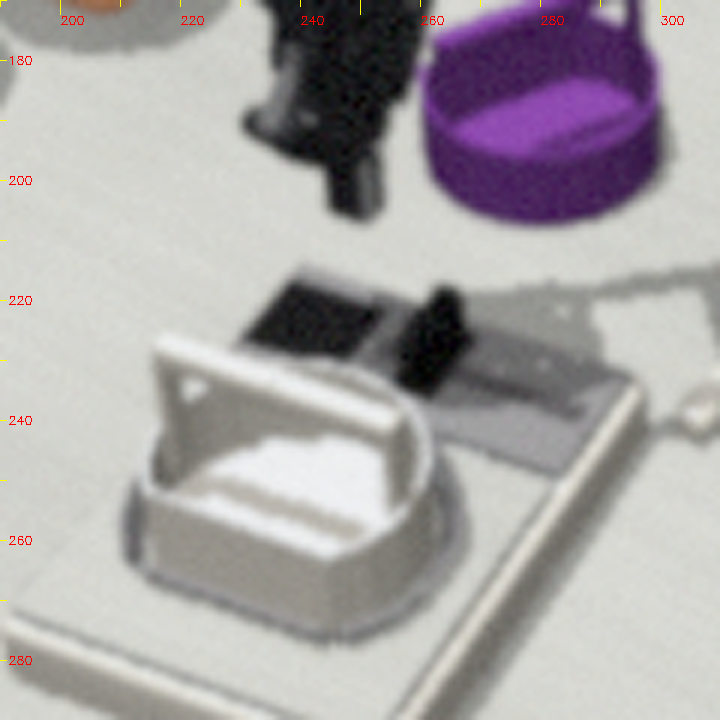

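The fingertip at (248,206) is on the display side of the grip at (263,225), with a clear gap. Descending beside it.

step_arm([
  [0.012, -0.003, 0, 0],
  [0.024, -0.003, 0, 0],
  [0.034, -0.003, 0, 0],
  [0.042, -0.003, 0, 0],
  [0.048, -0.003, 0, 0],
  [0.05, -0.003, 0, 0],
  [0.05, -0.003, 0, 0],
])

```text
t: 28.87
tcp_pos: [0.5091, -0.2927, 0.031]
tool_rot: [-0.058, 0.701, 0.064, 0.708]
force: [-0.9, 0.2, -0.4]
finger_gap: 0.004
```

```bash
python3 - <<'E'
from pan import *
go(.509,-.293,.03,10)
for n in("scene","top"): cv2.imwrite(f'pics/{n}24.png',optics.snapshot(n)[:,:,::-1])
crop('pics/scene24.png','pics/q2.png',210,180,90,80,8)
E
```

```text
shift [ 0.001  -0.0003 -0.0001] turn -0.0026 | tcp [ 0.5091 -0.2927  0.031 ] yaw 9.85 tilt [-0.9999  0.0075  0.0117] F [-0.89  0.2  -0.36] gap 0.0003 t 28.87
```

View pics/q2.png

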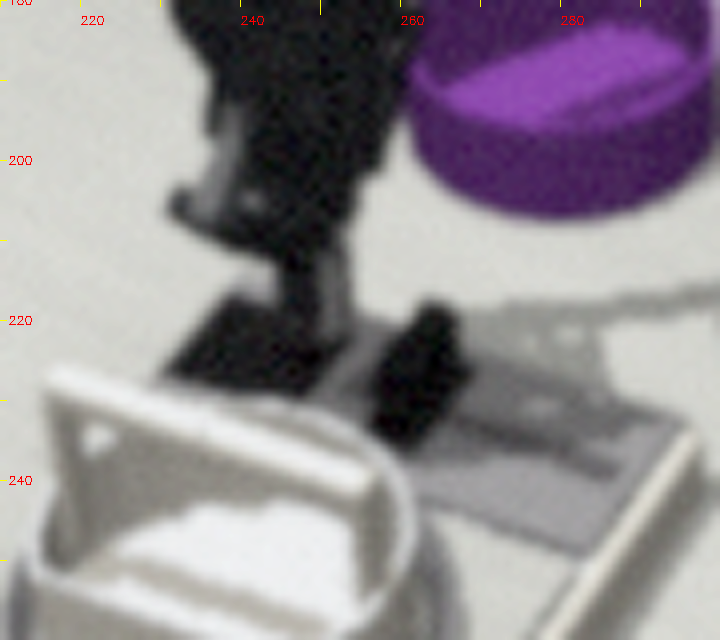

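step_arm([
  [0.001, 0.005, 0, 0],
  [0.001, 0.011, 0, 0],
  [0.001, 0.017, 0, 0],
  [0.001, 0.023, 0, 0],
  [0.001, 0.029, 0, 0],
  [0.001, 0.035, 0, 0],
  [0.001, 0.04, 0, 0],
  [0.001, 0.04, 0, 0],
])

```text
t: 29.63
tcp_pos: [0.5025, -0.2523, 0.0313]
tool_rot: [-0.058, 0.7, 0.064, 0.709]
force: [0.0, 0.4, -0.6]
finger_gap: -0.003
```

```bash
python3 - <<'E'
from pan import *
go(.509,-.293,.03,10)
for n in("scene",): cv2.imwrite(f'pics/{n}25.png',optics.snapshot(n)[:,:,::-1])
crop('pics/scene25.png','pics/q3.png',210,180,90,80,8)
E
```

```text
shift [ 0.001  -0.0412 -0.0006] turn -0.0019 | tcp [ 0.5025 -0.2523  0.0313] yaw 9.89 tilt [-0.9999  0.0069  0.0126] F [ 0.04  0.36 -0.59] gap -0.0002 t 29.63
```

View pics/q3.png

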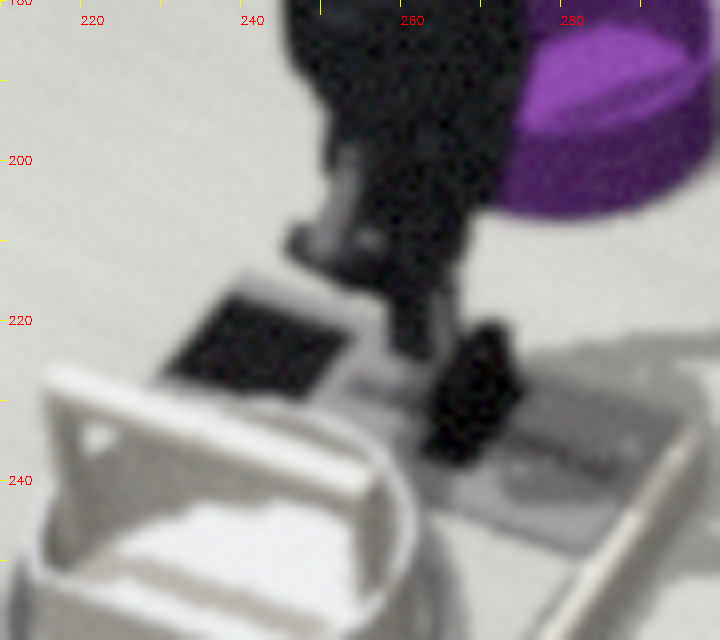

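The switch is moving (grip now at about (268,228)). Continuing to the end.

step_arm([
  [0.001, 0.004, 0, 0],
  [0.001, 0.008, 0, 0],
  [0.001, 0.012, 0, 0],
  [0.001, 0.016, 0, 0],
  [0.001, 0.02, 0, 0],
  [0.001, 0.024, 0, 0],
  [0.001, 0.028, 0, 0],
  [0.001, 0.028, 0, 0],
])

```text
t: 30.35
tcp_pos: [0.4985, -0.2266, 0.0306]
tool_rot: [-0.06, 0.7, 0.063, 0.709]
force: [-0.0, -6.2, -1.8]
finger_gap: 0.001
```

step_arm([
  [0, 0.002, 0, 0],
  [0, 0.004, 0, 0],
  [0, 0.006, 0, 0],
  [0, 0.008, 0, 0],
  [0, 0.008, 0, 0],
])

```text
t: 30.77
tcp_pos: [0.4989, -0.2266, 0.0309]
tool_rot: [-0.067, 0.698, 0.06, 0.71]
force: [-5.3, -22.1, -7.4]
finger_gap: 0.0
```

```bash
python3 - <<'E'
from pan import *
go(.509,-.293,.03,10)
for n in("scene",): cv2.imwrite(f'pics/{n}26.png',optics.snapshot(n)[:,:,::-1])
crop('pics/scene26.png','pics/q4.png',210,180,90,80,8)
E
```

```text
shift [ 0.0016 -0.0672 -0.002 ] turn 0.0046 | tcp [ 0.4989 -0.2266  0.0309] yaw 10.26 tilt [-0.9998 -0.0112  0.0158] F [ -5.27 -22.08  -7.42] gap 0.0 t 30.77
```

View pics/q4.png

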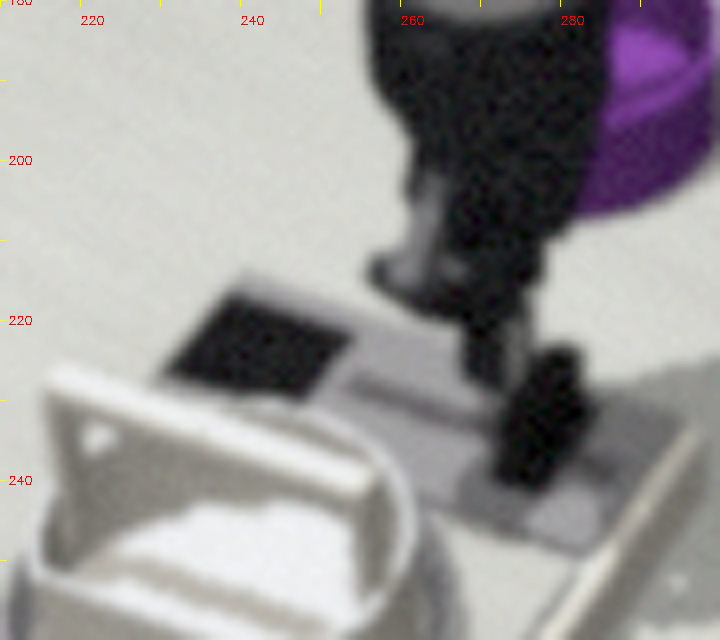

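It hit a hard stop: 22 N with no further travel. Backing off and retreating up.

step_arm([
  [0, -0.008, 0, 0],
  [0, -0.018, 0, 0],
  [0, -0.025, 0, 0],
  [-0.01, -0.025, 0, 0],
  [-0.035, -0.025, 0, 0],
  [-0.07, -0.025, 0, 0],
  [-0.1, -0.025, 0, 0],
  [-0.12, -0.025, 0, 0],
])

```text
t: 31.48
tcp_pos: [0.5018, -0.2495, 0.1545]
tool_rot: [-0.067, 0.698, 0.06, 0.711]
force: [1.3, -0.7, -0.1]
finger_gap: 0.003
```

```bash
python3 - <<'E'
from pan import *
go(.45,.1,.3,10)
cv2.imwrite('pics/scene27.png',optics.snapshot('scene')[:,:,::-1])
crop('pics/scene27.png','pics/r1.png',190,200,115,110,6)
a=px2w('scene',263.5,218,.077);b=px2w('scene',280.5,223,.077);print(np.linalg.norm(a-b))
E
```

```text
shift [-0.1495  0.3513  0.014 ] turn 0.0048 | tcp [ 0.5018 -0.2495  0.1545] yaw 10.28 tilt [-0.9998 -0.012   0.0178] F [ 1.25 -0.73 -0.13] gap 0.0003 t 31.48
0.048572737228179334
```

View pics/r1.png

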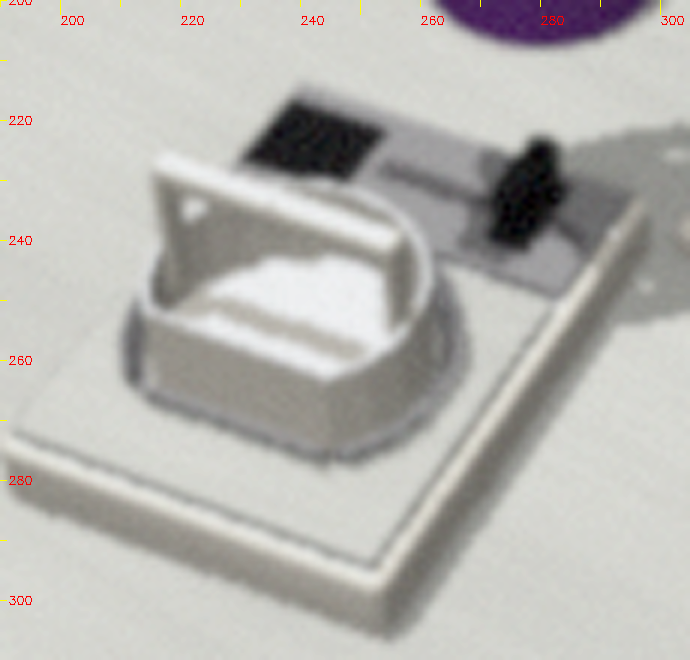

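The switch is across, about 49 mm by pixels and against its stop. I'll move the arm clear and take final looks from both cameras.

step_arm([
  [-0.03, 0, 0, 0],
  [-0.07, 0, 0, 0],
  [-0.11, 0.02, 0, 0],
  [-0.14, 0.05, 0, 0],
  [-0.15, 0.085, 0, 0],
  [-0.15, 0.12, 0, 0],
  [-0.15, 0.155, 0, 0],
  [-0.15, 0.19, 0, 0],
])

```text
t: 32.2
tcp_pos: [0.4645, -0.0593, 0.3051]
tool_rot: [-0.068, 0.696, 0.059, 0.713]
force: [0.1, 0.8, 0.4]
finger_gap: -0.001
```

step_arm([
  [0, 0.035, 0, 0],
  [0, 0.07, 0, 0],
  [0, 0.105, 0, 0],
  [0, 0.14, 0, 0],
  [0, 0.175, 0, 0],
  [0, 0.2, 0, 0],
  [0, 0.21, 0, 0],
  [0, 0.21, 0, 0],
])

```text
t: 32.87
tcp_pos: [0.4252, 0.1494, 0.3018]
tool_rot: [-0.07, 0.696, 0.06, 0.712]
force: [0.2, -0.0, 0.5]
finger_gap: 0.002
```

```bash
python3 - <<'E'
from pan import *
go(.45,.1,.3,10)
for n in("scene","top"): cv2.imwrite(f'pics/{n}28.png',optics.snapshot(n)[:,:,::-1])
crop('pics/top28.png','pics/r2.png',350,170,110,130,4)
overlay('pics/top28.png','pics/r3.png','top',panpolys(.621,-.238,10,.045),350,170,110,130,4)
cv2.imwrite('pics/r4.png',np.hstack([cv2.imread('pics/r2.png'),cv2.imread('pics/r3.png')])[:,:800])
E
```

```text
shift [ 0.0029 -0.0531  0.0152] turn 0.01 | tcp [0.4252 0.1494 0.3018] yaw 10.57 tilt [-0.9997 -0.0153  0.0212] F [ 0.2  -0.01  0.54] gap 0.0002 t 32.87
```

View pics/r3.png

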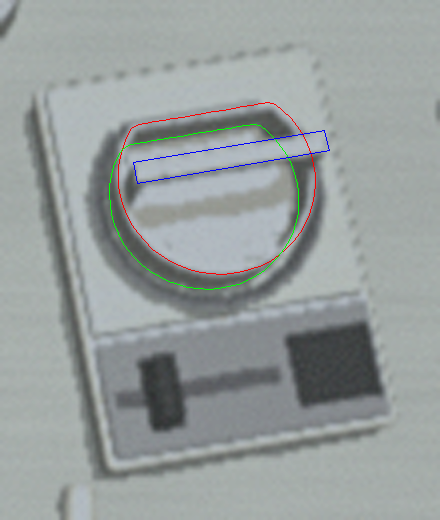

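View pics/scene28.png

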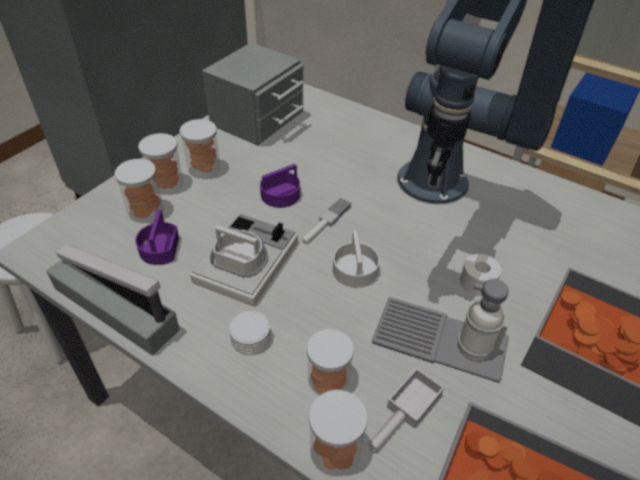

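View pics/r2.png

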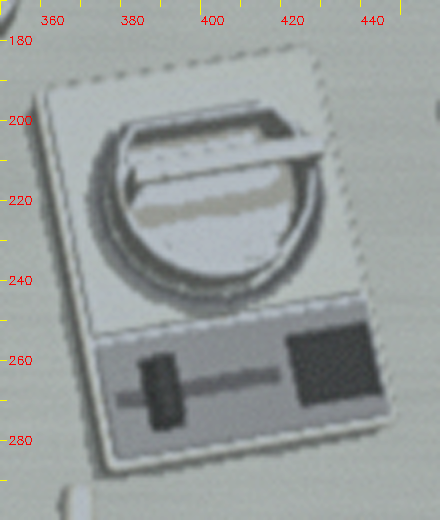

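```bash
python3 - <<'E'
from pan import *
crop('pics/top28.png','pics/r5.png',365,185,75,70,8)
overlay('pics/top28.png','pics/r6.png','top',panpolys(.6205,-.239,10,.045)[::2],365,185,75,70,8)
E
```

```text
(no output)
```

View pics/r5.png

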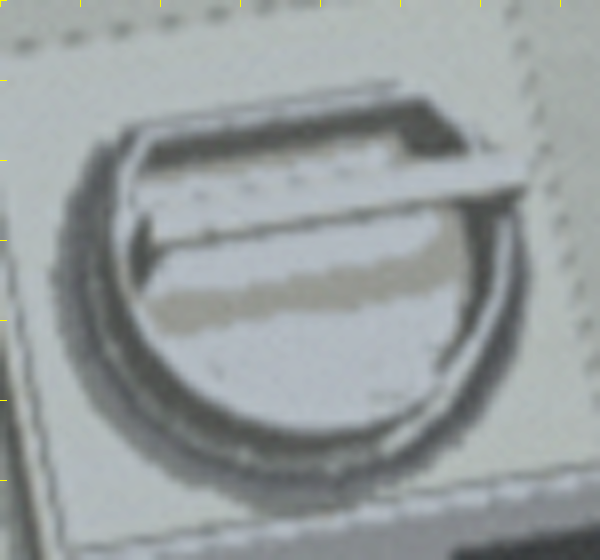

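View pics/r6.png

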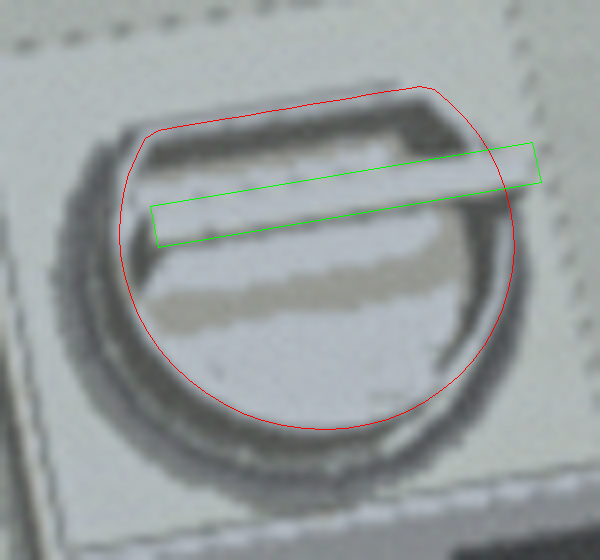

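Final checks agree. The pan is seated level with its bar at the recess's yaw, the switch is at the far end of its slot at top (390,267), and the cap is up. Every other object is where it started.

```bash
python3 -c "
from station import manip
print(manip.sign_off())"
```

```text
the job is handed in; nothing more can be done
None
```

The job is done and handed in at about 33 s of the 64 s allowed. The hand-in reported no verdict.

**What I did**
1. Stood the D-shaped pan on the drip tray, set down at about 1 N.
2. Pressed the nozzle cap to its hard stop, with the wrist reading up to 30 N, and let it spring back up.
3. Set the pan into the recess with flat matching flat, at about 4 N.
4. Slid the switch to its end stop.

**Last checks**
- **Pan:** it touched the recess floor at 0.0785 m, against 0.0784 m expected. It sits level and within about 1° of the recess's angle.
- **Switch:** it moved about 49 mm by pixels and stopped hard at 22 N.
- **Cap and other objects:** the cap is back up. The round pan and other objects look where they were in the last pictures.

**What failed or disagreed**
- **First grasp:** it closed just above the bar, moving nothing. The real fingertips sat about 30 mm above the reported TCP, so I found the heights by camera and contact instead.
- **Recess position:** the two cameras differed by up to 4 mm. I used a value in between, and the pan went in with no side force until it touched down.
- **Tool tilt:** it drifted by about 1° over the run, with no visible effect.

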